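# Check a pine bottle-display frame for square by its diagonals

### The job

Check the pine frame for square with the hooked sliding rule: hook the rule over the red corner, its peg V outside and its stop peg inside, slide the rider's pin gently but firmly into the opposite inside corner and hold it there a moment, then do the same from the blue corner. Compare the two readings and leave the rule lying on the longer diagonal, hook drawn home and pin in the corner (either one if they agree within 3 mm), let go of it, and leave the bottle, jar and hammer where they are.

Things in the scene. Friction and masses are not known exactly. Their poses are not given: they have to be found in the camera images.
- knob (a point): Centre of the rider's upright grip knob: black cylinder with orange band, 26 mm diameter, 46 mm tall (23 mm above and below this point), on a steel saddle. Knob centre is 59 mm, saddle top 36 mm above the peg tips. x runs along the rule from hook to tail, z up. Lifting the knob lifts the whole rule, nearly balanced.
- rule: Loose hooked rule: ticked wooden beam 420 x 24 x 8 mm on brass pegs and a brass tail block that stand 20 mm below the beam, lying on them at the start; 0.23 to 0.33 kg with rider, balanced about 210 mm from the hook. Reaches 20 mm beyond its origin at the hook end and 402 mm at the tail. Origin and axes: as hook.
- hook (a point): Hook end of the rule, peg-tip level: where a frame corner's outside edge sits when the V is drawn home. V: two 8 mm pegs, 8 mm towards the tail and 14 mm to either side. Stop: 8 mm peg on the centre line, 38.6 mm towards the tail. V goes outside the corner, stop inside, 16 mm slack. Pulling the rider tailwards draws the V home first; pushing it back brings the stop up, then shortens the rule.
- pin (a point): Lower tip of the rider's measuring pin, a steel pin of 8 mm diameter straight below the knob, tip 59 mm below the knob's centre and 20 mm below the beam's underside. Snug in a square inside corner, its axis is 5.7 mm from that corner's edge.
- rule_slide (a joint): Reading of the rule, m: the pin's axis is 200 mm plus this value from hook. Grows as the rider goes away from the hook, -0.04 to 0.10. The rider slides stiffly, 5 N of friction, and stays where it is left.
- rider: The steel rider of the rule, with knob and pin; its origin is the pin's lower tip, its axes those of knob.
- frame: Pine frame standing fixed on the bench: boards 12 mm thick, 45 mm tall, 184 mm over the outside, 160 mm inside. Origin at the centre of its underside, x from the painted near board to the far board, y left, z up. The near board is true to these axes; the frame may be racked into a lozenge up to 0.06 rad either way (far board shifted up to 10 mm sideways). Stiff: will not move under the rule.
- red_corner (a point): Outside edge of the frame's near-left corner, painted red (30 mm of the near board), at the top of the boards (45 mm above the bench).
- blue_corner (a point): Outside edge of the frame's near-right corner, painted blue (30 mm of the near board), at the top of the boards.
- red_opposite (a point): Inside edge of the far-right corner, diagonally opposite the red corner, at the top of the boards. In a perfectly square frame it is 243.2 mm from red_corner.
- blue_opposite (a point): Inside edge of the far-left corner, diagonally opposite the blue corner, at the top of the boards. In a perfectly square frame it is 243.2 mm from blue_corner.
- wine: Bystander: full green wine bottle standing upright, 74 mm diameter, 300 mm tall; origin at the centre of its base.
- nail_jar: Bystander: closed glass jar, 60 mm diameter, 75 mm tall; origin at the centre of its base.
- mallet: Bystander: hammer lying on the bench; origin on its underside.

How it is judged:
By the outcome, as a careful person would: the job done as asked, in the order asked, and still so for the second after the job is handed in, with the robot touching nothing.
It also fails if it takes over 72 s, if anything falls off the work surface, if the arm or the gripper's body presses on something with over 40 N, if the wrist force passes 120 N, or if a joint passes its speed limit or range.

### The arm

A 6-joint arm with a two-finger parallel gripper is mounted at the origin on the work surface. World frame = base frame: x ahead of the robot, y to its left, z up, the work surface at z = 0. Lengths are in m, angles in rad, forces in N, time in s.
With the tool pointing down it reaches from about 0.225 to 0.875 m from the base axis. Payload 3.4 kg.
Tool frame: the origin (TCP) lies at the very end of the fingers, on their centre line; the grasp point (between the pads) lies 19 mm behind it (grip_depth is the distance from the TCP to the grasp point, in m); x points along the fingers, z is the direction in which the jaws open and shut, and the axes are right-handed (so a half turn about x gives the same grasp; the last joint's range is limited). The gripper opens to 85 mm and grips with 20 to 120 N. Pads are 22 mm wide; open, the fingers measure 114 mm over their backs; the gripper's body (76 mm by 85 mm) begins 54 mm behind the grasp point. The pads swing forward as they close: fully open they stand 13 mm farther back than shut.
Start: joints at [-1.281, 0.276, 1.505, -0, 1.361, -0.121], TCP at [0.23, -0.527, 0.231] pointing down, gripper open.
Joint ranges: [-2.89, 2.89], [-0.75, 2.08], [0.22, 2.7], [-1.18, 4.32], [0.11, 2.71], [-2.7, 2.7]. Speed limits (rad/s): [2.57, 2.57, 3.14, 3.14, 3.14, 3.14].

### API

Orientations are given as a unit quaternion [w, x, y, z].
In Python, from rig import get_state, get_image, sign_off, grip_depth gives the robot as it stands. The module is installed in compiled form; this text tells all that it offers.
- The arm moves only by the tool arm_command, never from a script. Its argument "series" is a list of rows, each an object with "dp": the shift along the tool's x, y, z scaled (see below), a list of three; "angular": the turn, a rotation vector about the tool's x, y, z scaled (see below), a list of three; "gripper": the finger opening in mm, from 0 to 85.4. A call has exactly 8 rows; each row shifts and turns the pose as measured when the row begins, along the tool's axes as they then stand; what a row does not reach is not made up. The controller multiplies each number of a shift by 0.12 m and each number of a turn by 90 degrees. A row lasts 1/8 s, in which the tool goes at most 62.5 mm and 10.7 degrees, less where a joint would pass 70% of its speed; a pose out of reach is approached as far as the arm can. A call with a number of a shift or a turn outside -1 to 1 is refused whole. A call with a gripper value outside its range is refused whole. The fingers move at their own pace and stop on an object; "grip_force" is the grip in N (left out, the last holds). Time passes only in rows, so rows that do not move let the fingers close, or fill a call up. It gives the time, the measured TCP pose, the force and the opening at its end, in the units of the state.
- get_state(): the state, without advancing time (a new reading comes with each control period).
- get_image(name): name is "side" or "top"; returns a dict with "image" (384x512x3 uint8, blue, green, red), "depth" (384x512 float32, m along the optical axis (not along the pixel's ray), 0 where there is no reading), "mtx" (3x3 intrinsics, pixels), "view" (4x4, takes a point from world to camera coordinates). Camera axes: x right, y up, looking along -z (the intrinsics and any distortion apply to the point x, -y, -z); pixel columns grow to the right and rows downward; lengths in m; the calibration is good to about 2 mm. A picture is of the moment at which its call begins.
- sign_off(): hands the job in, once; it reports no verdict.
The state is a dict: "clock": time; "qpos": joint angles; "qd": joint speeds; "effort": joint torques, N m; "position": TCP position; "ee_rot": TCP orientation; "contact_force": force on the tool from outside, world axes, zero at the start; "moment": the same for the moment, N m; "width": finger opening in m.
Only numpy, scipy, OpenCV 4.12 (cv2) and the standard library are available. Lean on these libraries where they do the work, as an engineer would, in place of code of your own. Each camera call takes 0.05 s, during which the arm holds its last target. There are 200 camera calls.

## Working session

There is one attempt and no reset: what is moved stays moved. The work goes in short steps, Python scripts to look and compute and a tool call to move; the robot and the scene stay as the last step left them, time stands still between calls to the robot, and variables do not carry over. Pictures are saved under pics/ and viewed, about 8 in all and at most 12, crops included, and the job is handed in when it is done.

Besides the shell and the picture viewer there is one more tool, called as name(argument=value, ...), one argument or row to a line, values as JSON. arm_command: Moves the arm, as the interface text tells. Its arguments: {"type":"object","properties":{"series":{"type":"array","items":{"type":"object","properties":{"dp":{"type":"array","items":{"type":"number"}},"angular":{"type":"array","items":{"type":"number"}},"gripper":{"type":"number"}}}},"grip_force":{"type":"number"}},"required":["series"]}

```bash
mkdir -p pics
cat > h.py <<'E'
import numpy as np, cv2
from rig import get_state, get_image, sign_off, grip_depth
def grab(n,tag):
    d=get_image(n); cv2.imwrite(f'pics/{tag}.png',d['image']); np.savez(f'pics/{tag}.npz',**d); return d
def load(tag): return dict(np.load(f'pics/{tag}.npz'))
def cloud(d):
    h,w=d['depth'].shape; u,v=np.meshgrid(np.arange(w),np.arange(h)); z=d['depth']; K=d['mtx']
    p=np.stack([(u-K[0,2])/K[0,0]*z,-(v-K[1,2])/K[1,1]*z,-z,np.ones_like(z)],-1)
    P=p@np.linalg.inv(d['view']).T; P=P[...,:3]; P[z==0]=np.nan; return P
def ray_z(d,u,v,z):
    K=d['mtx']; r=np.array([(u-K[0,2])/K[0,0],-(v-K[1,2])/K[1,1],-1]); M=np.linalg.inv(d['view'])
    o=M[:3,3]; q=M[:3,:3]@r; return o+q*(z-o[2])/q[2]
def proj(d,p):
    c=d['view']@np.r_[p,1]; K=d['mtx']; return np.array([K[0,0]*c[0]/-c[2]+K[0,2],K[1,1]*-c[1]/-c[2]+K[1,2]])
E
python3 - <<'E'
from h import *
for n in('top','side'):
    d=grab(n,n+'0'); print(n,d['mtx'].round(1).tolist(),np.linalg.inv(d['view']).round(3).tolist())
print(get_state(),grip_depth)
a=[cv2.imread(f'pics/{n}0.png') for n in('top','side')]
E
```

```text
top [[434.2, 0.0, 260.5], [0.0, 434.2, 192.7], [0.0, 0.0, 1.0]] [[0.023, 0.986, -0.163, 0.249], [-1.0, 0.022, -0.003, -0.008], [0.001, 0.163, 0.987, 1.57], [0.0, 0.0, 0.0, 1.0]]
side [[497.4, 0.0, 254.5], [0.0, 497.4, 182.0], [0.0, 0.0, 1.0]] [[0.73, 0.39, -0.561, -0.487], [-0.683, 0.438, -0.585, -1.037], [0.017, 0.81, 0.586, 1.092], [0.0, 0.0, 0.0, 1.0]]
{'clock': 0.1, 'qpos': array([-1.28100313e+00,  2.76551491e-01,  1.50600632e+00,  1.54494150e-05,
        1.36070230e+00, -1.21009598e-01]), 'qd': array([ 0.00071975, -0.00081196, -0.00258823, -0.00098702, -0.00192875,
        0.00034214]), 'effort': array([ 1.13162547e-03, -4.17701769e+01, -2.46405602e+01, -1.48144968e-04,
        5.75707221e-03, -6.42535070e-06]), 'position': array([ 0.22948388, -0.52671021,  0.23051504]), 'ee_rot': array([ 0.59102176,  0.38789467,  0.59191591, -0.38712603]), 'contact_force': array([-0.20899042,  0.41787204, -0.06144673]), 'moment': array([ 0.01681892,  0.01806606, -0.00016099]), 'width': 0.08521128245241848} 0.0187
```

View pics/top0.png

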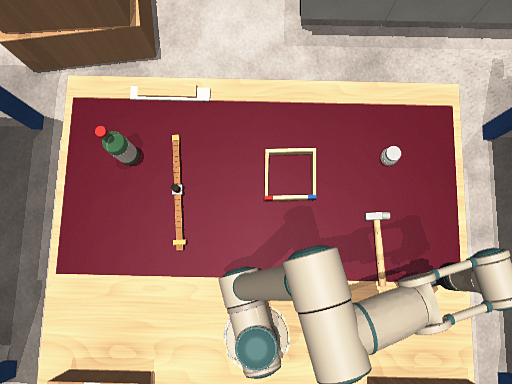

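View pics/side0.png

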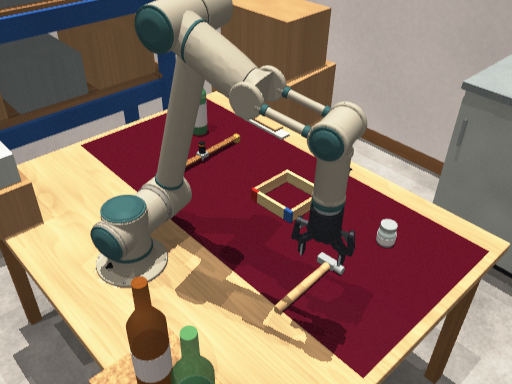

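Top view: the rule lies at columns 172-186, rows 135-250, with the knob at (177,188). The frame spans columns 264-317, rows 148-200, with red at (268,198) and blue at (312,197). The bottle is at upper left, the jar at (391,155) and the hammer at (378,215). The side view agrees. Next, zoomed crops and measurements.

Run:
```python
from h import *
d=load('top0'); P=cloud(d); im=d['image']
a=cv2.resize(im[128:258,155:200],None,fx=4.6,fy=4.6,interpolation=cv2.INTER_CUBIC)
b=cv2.resize(im[143:208,255:325],None,fx=8,fy=8,interpolation=cv2.INTER_CUBIC)
c=np.zeros((600,a.shape[1]+b.shape[1]+5,3),np.uint8); c[:a.shape[0],:a.shape[1]]=a[:600]; c[:b.shape[0],a.shape[1]+5:]=b
cv2.imwrite('pics/crop0.png',c[:, :800]); print(c.shape)
# rule: points z between .015 and .035
def sel(u0,u1,v0,v1,z0,z1):
    Q=P[v0:v1,u0:u1].reshape(-1,3); return Q[(Q[:,2]>z0)&(Q[:,2]<z1)]
Q=sel(155,205,125,260,.018,.034); print(len(Q),np.median(Q[:,2]))
c0=Q[:,:2].mean(0); w=np.linalg.svd(Q[:,:2]-c0,full_matrices=False)[2][0]; t=(Q[:,:2]-c0)@w
print('rule dir',w,'ends',c0+w*t.min(),c0+w*t.max(),np.ptp(t))
K=sel(160,200,165,210,.05,.1); print('knob',K.mean(0),K[:,2].max(),len(K))
F=sel(255,325,140,210,.035,.055); print('frame z',np.median(F[:,2]),len(F)); 
for n,(x0,x1,y0,y1) in {'bottle':(95,150,120,170),'jar':(375,405,140,170)}.items():
    q=sel(x0,x1,y0,y1,.02,.35); print(n,q.min(0),q.max(0))
print('table',np.nanmedian(P[210:230,200:250,2]))
```

```text
(600, 772, 3)
725 0.02822263462528829
rule dir [-0.99592232 -0.09021492] ends [0.71674939 0.31594853] [0.2966382  0.27789306] 0.4218312876060617
knob [0.50863686 0.29569323 0.07738954] 0.08837042169599751 57
frame z 0.04534256983441032 675
bottle [0.60122429 0.44822429 0.02025454] [0.67364996 0.52134593 0.3064499 ]
jar [ 0.62067593 -0.49594181  0.02081946] [ 0.67626227 -0.44038974  0.08551349]
table 0.0011693293760326462
```

View pics/crop0.png

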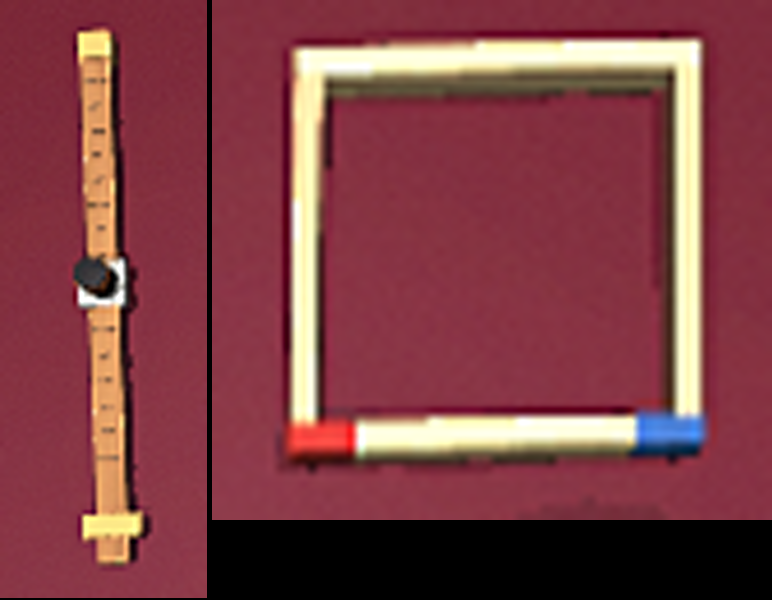

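The crop shows the wide brass crossbar (V) at the near end, so the hook is near and the tail block is at the far end, with the rule's x pointing away from the robot. The frame corners are clear. Next I fit the frame boards and knob.

```bash
cat > fit.py <<'E'
from h import *
from scipy.optimize import least_squares
from scipy.spatial.transform import Rotation as R
def frame_model(x):
    ox,oy,th,s=x; c,sn=np.cos(th),np.sin(th)
    # lozenge: near board at local x=-92, side boards rotated by rack s (far board shifts +y by s*172)
    return ox,oy,c,sn,s
def resid_for(Q):
    def f(x):
        ox,oy,c,sn,s=frame_model(x); dx,dy=Q[:,0]-ox,Q[:,1]-oy
        lx=c*dx+sn*dy; ly=-sn*dx+c*dy
        C,S=np.cos(s),np.sin(s)
        b=lx/C; a=ly-np.tan(s)*lx           # skew coords (shift to +y with x)
        dn=np.abs(np.abs(lx)-.086*C); ds=np.abs(np.abs(a)*C-.086*C)
        inb=np.minimum(dn,ds)
        return np.clip(inb-.004,0,None)+.2*inb
    return f
def loc2w(x,lx,ly):
    ox,oy,c,sn,s=frame_model(x); return np.array([ox+c*lx-sn*ly,oy+sn*lx+c*ly])
def corner(x,b,a):  # b along side boards, a along near board (skew units)
    s=x[3]; return loc2w(x,b*np.cos(s),a+b*np.sin(s))
E
python3 - <<'E'
from fit import *
for n in('top','side'):
    d=load(n+'0'); P=cloud(d); Q=P.reshape(-1,3)
    Q=Q[(np.abs(Q[:,2]-.045)<.004)&(np.abs(Q[:,0]-.5)<.16)&(np.abs(Q[:,1]+.05)<.15)]
    print(n,len(Q),Q.min(0),Q.max(0))
    x0=[(Q[:,0].min()+Q[:,0].max())/2,(Q[:,1].min()+Q[:,1].max())/2,0,0]
    r=least_squares(resid_for(Q),x0,loss='soft_l1',f_scale=.002,x_scale=[.01,.01,.05,.05],diff_step=1e-3)
    x=r.x; print(x.round(4),r.cost)
    o,i=.092,.080
    cs=dict(red=corner(x,-o,o),blue=corner(x,-o,-o),ropp=corner(x,i,-i),bopp=corner(x,i,i))
    for k,v in cs.items(): print(k,v.round(4),proj(d,np.r_[v,.045]).round(1))
    print('diag',np.linalg.norm(cs['red']-cs['ropp']),np.linalg.norm(cs['blue']-cs['bopp']))
s=get_state(); print(R.from_quat(s['ee_rot'],scalar_first=True).as_matrix().round(4))
d=load('side0');P=cloud(d);
Q=P.reshape(-1,3);K=Q[(np.abs(Q[:,0]-.509)<.03)&(np.abs(Q[:,1]-.295)<.03)&(Q[:,2]>.045)&(Q[:,2]<.1)]
print('knob side',len(K),K.mean(0),K.max(0),K.min(0))
d=load('top0');Q=cloud(d).reshape(-1,3);K=Q[(np.abs(Q[:,0]-.509)<.03)&(np.abs(Q[:,1]-.295)<.03)&(Q[:,2]>.075)&(Q[:,2]<.09)]
print('knob topface',len(K),K.mean(0),K.max(0),K.min(0))
print([(z,proj(d,np.r_[.509,.2957,z]).round(1)) for z in (0.059,.082)])
E
```

```text
top 370 [ 0.47998708 -0.19800991  0.04101664] [ 0.65982801 -0.01628443  0.04897811]
[ 0.5761 -0.108   0.042  -0.0365] 0.000259311001447835
red [ 0.4802 -0.0166] [264.  198.8]
blue [ 0.4879 -0.2004] [315.8 197.8]
ropp [ 0.6594 -0.1875] [312.3 150.9]
bopp [ 0.6527 -0.0276] [268.1 151.7]
diag 0.2476448356965782 0.23876355532789087
side 338 [ 0.47375196 -0.19981505  0.04102308] [ 0.65968031 -0.01083638  0.0488619 ]
[ 0.57   -0.1068  0.0545 -0.0514] 0.0005582216114946829
red [ 0.473  -0.0152] [250.3 189.6]
blue [ 0.483  -0.1989] [290.1 213.1]
ropp [ 0.6544 -0.1864] [321.1 190.8]
bopp [ 0.6457 -0.0266] [286.7 172.3]
diag 0.24941419577103782 0.2369146659620008
[[-5.000e-04  9.168e-01  3.993e-01]
 [ 1.600e-03  3.993e-01 -9.168e-01]
 [-1.000e+00  2.000e-04 -1.700e-03]]
knob side 62 [0.50114734 0.29463642 0.06769694] [0.51631293 0.31228969 0.08376824] [0.48845608 0.28109772 0.04545655]
knob topface 45 [0.50982928 0.29720835 0.08156454] [0.52281202 0.30794913 0.08837042] [0.49776343 0.28493832 0.07549005]
[(0.059, array([175.9, 188.2])), (0.082, array([174.6, 187. ]))]
```

```bash
cat > plan.py <<'E'
from fit import *
def plan(tp,ty,n=8,vmax=.05,wmax=9.,corr=True):
    """print rows toward TCP target tp, jaw yaw ty (deg), tool down"""
    s=get_state(); M=R.from_quat(s['ee_rot'],scalar_first=True).as_matrix(); p=s['position'].copy(); tp=np.array(tp,float)
    z=np.array([np.cos(np.radians(ty)),np.sin(np.radians(ty)),0]); x=np.array([0,0,-1.]); T=np.stack([x,np.cross(z,x),z],1)
    yaw=np.degrees(np.arctan2(M[1,2],M[0,2])); print('clock',round(s['clock'],2),'pos',p.round(4),'yaw',yaw.round(2),'tilt',np.degrees(np.arccos(-M[2,0])).round(2),'F',s['contact_force'].round(1),'w',s['width'].round(4))
    out=[]
    for i in range(n):
        d=tp-p; L=np.linalg.norm(d); left=max(n-i,1)
        st=d/max(left,L/vmax,1e-9)
        rv=R.from_matrix(M.T@T).as_rotvec(); a=np.linalg.norm(rv); r=rv/max(left,np.degrees(a)/wmax,1e-9)
        out.append(((M.T@st/.12).round(3).tolist(),(r/(np.pi/2)).round(4).tolist())); p=p+st; M=M@R.from_rotvec(r).as_matrix()
    for o in out: print('{"dp":%s,"angular":%s}'%o)
    print('end',p.round(4))
E
python3 -c "
from plan import *
plan([.5095,.297,.16],5.2,n=18)"
```

```text
Traceback (most recent call last):
  File "plan.py", line 6, in plan
    yaw=np.degrees(np.arctan2(M[1,2],M[0,2])); print('clock',round(s['clock'],2),'pos',p.round(4),'yaw',yaw.round(2),'tilt',np.degrees(np.arccos(-M[2,0])).round(2),'F',s['contact_force'].round(1),'w',s['width'].round(4))
                                                                                                                                                                                                        ^^^^^^^^^^^^^^^^
AttributeError: 'float' object has no attribute 'round'
```

```bash
sed -i "s/s\['width'\].round(4)/round(s['width'],4)/" plan.py
python3 -c "
from plan import *
plan([.5095,.297,.16],5.2,n=18)"
```

```text
clock 0.1 pos [ 0.2295 -0.5267  0.2305] yaw -66.46 tilt 0.1 F [-0.2  0.4 -0.1] w 0.0852
{"dp":[0.033, 0.271, -0.298],"angular":[-0.0442, -0.0, -0.0]}
{"dp":[0.033, 0.291, -0.278],"angular":[-0.0442, -0.0, -0.0]}
{"dp":[0.033, 0.31, -0.257],"angular":[-0.0442, -0.0, -0.0]}
{"dp":[0.033, 0.327, -0.235],"angular":[-0.0442, -0.0, -0.0]}
{"dp":[0.033, 0.342, -0.212],"angular":[-0.0442, -0.0, -0.0]}
{"dp":[0.033, 0.356, -0.188],"angular":[-0.0442, -0.0, -0.0]}
{"dp":[0.033, 0.369, -0.163],"angular":[-0.0442, -0.0, -0.0]}
{"dp":[0.033, 0.379, -0.137],"angular":[-0.0442, -0.0, -0.0]}
{"dp":[0.033, 0.387, -0.11],"angular":[-0.0442, -0.0, -0.0]}
{"dp":[0.033, 0.394, -0.083],"angular":[-0.0442, -0.0, -0.0]}
{"dp":[0.033, 0.399, -0.055],"angular":[-0.0442, -0.0, -0.0]}
{"dp":[0.033, 0.402, -0.027],"angular":[-0.0442, -0.0, -0.0]}
{"dp":[0.033, 0.403, 0.001],"angular":[-0.0442, -0.0, -0.0]}
{"dp":[0.033, 0.402, 0.029],"angular":[-0.0442, -0.0, -0.0]}
{"dp":[0.033, 0.399, 0.056],"angular":[-0.0442, -0.0, -0.0]}
{"dp":[0.033, 0.394, 0.084],"angular":[-0.0442, -0.0, -0.0]}
{"dp":[0.033, 0.387, 0.111],"angular":[-0.0442, -0.0, -0.0]}
{"dp":[0.033, 0.379, 0.138],"angular":[-0.0442, -0.0, -0.0]}
end [0.5095 0.297  0.16  ]
```

arm_command(
  series=[
    {"dp":[0,0.27,-0.3],"angular":[-0.044,0,0],"gripper":85},
    {"dp":[0,0.29,-0.28],"angular":[-0.044,0,0],"gripper":85},
    {"dp":[0,0.31,-0.26],"angular":[-0.044,0,0],"gripper":85},
    {"dp":[0,0.33,-0.235],"angular":[-0.044,0,0],"gripper":85},
    {"dp":[0,0.34,-0.21],"angular":[-0.044,0,0],"gripper":85},
    {"dp":[0,0.36,-0.19],"angular":[-0.044,0,0],"gripper":85},
    {"dp":[0,0.37,-0.16],"angular":[-0.044,0,0],"gripper":85},
    {"dp":[0,0.38,-0.14],"angular":[-0.044,0,0],"gripper":85},
  ],
)

```text
clock: 1.1
position: [0.3536, -0.15, 0.2279]
ee_rot: [0.675, 0.21, 0.677, -0.206]
contact_force: [1.3, 0.1, 0.3]
width: 0.085
```

```bash
python3 -c "
from plan import *
plan([.5095,.297,.15],5.2,n=16)"
```

```text
clock 1.1 pos [ 0.3536 -0.15    0.2279] yaw -34.2 tilt 0.35 F [1.3 0.1 0.3] w 0.085
{"dp":[0.042, 0.238, -0.064],"angular":[-0.0274, -0.0001, -0.0002]}
{"dp":[0.042, 0.241, -0.053],"angular":[-0.0274, -0.0001, -0.0002]}
{"dp":[0.042, 0.243, -0.043],"angular":[-0.0274, -0.0001, -0.0002]}
{"dp":[0.042, 0.244, -0.032],"angular":[-0.0274, -0.0001, -0.0002]}
{"dp":[0.042, 0.245, -0.022],"angular":[-0.0274, -0.0001, -0.0002]}
{"dp":[0.041, 0.246, -0.011],"angular":[-0.0274, -0.0001, -0.0002]}
{"dp":[0.041, 0.246, -0.001],"angular":[-0.0274, -0.0001, -0.0002]}
{"dp":[0.041, 0.246, 0.01],"angular":[-0.0274, -0.0001, -0.0002]}
{"dp":[0.041, 0.246, 0.02],"angular":[-0.0274, -0.0001, -0.0002]}
{"dp":[0.041, 0.245, 0.031],"angular":[-0.0274, -0.0001, -0.0002]}
{"dp":[0.041, 0.243, 0.041],"angular":[-0.0274, -0.0001, -0.0002]}
{"dp":[0.041, 0.241, 0.052],"angular":[-0.0274, -0.0001, -0.0002]}
{"dp":[0.041, 0.239, 0.062],"angular":[-0.0274, -0.0001, -0.0002]}
{"dp":[0.041, 0.236, 0.072],"angular":[-0.0274, -0.0001, -0.0002]}
{"dp":[0.041, 0.232, 0.082],"angular":[-0.0274, -0.0001, -0.0002]}
{"dp":[0.041, 0.229, 0.092],"angular":[-0.0274, -0.0001, -0.0002]}
end [0.5095 0.297  0.15  ]
```

arm_command(
  series=[
    {"dp":[0.02,0.26,-0.07],"angular":[-0.03,0,0],"gripper":85},
    {"dp":[0.02,0.265,-0.055],"angular":[-0.03,0,0],"gripper":85},
    {"dp":[0.02,0.265,-0.045],"angular":[-0.03,0,0],"gripper":85},
    {"dp":[0.02,0.265,-0.03],"angular":[-0.03,0,0],"gripper":85},
    {"dp":[0.02,0.265,-0.02],"angular":[-0.03,0,0],"gripper":85},
    {"dp":[0.02,0.265,-0.01],"angular":[-0.03,0,0],"gripper":85},
    {"dp":[0.02,0.265,0],"angular":[-0.03,0,0],"gripper":85},
    {"dp":[0.02,0.265,0.01],"angular":[-0.03,0,0],"gripper":85},
  ],
)

```text
clock: 2.1
position: [0.4342, 0.1037, 0.2079]
ee_rot: [0.702, 0.074, 0.705, -0.07]
contact_force: [1.1, -0.7, -0.5]
width: 0.0849
```

```bash
python3 -c "
from plan import *
plan([.5095,.297,.12],5.2,n=8)"
```

```text
clock 2.1 pos [0.4342 0.1037 0.2079] yaw -11.69 tilt 0.42 F [ 1.1 -0.7 -0.5] w 0.0849
{"dp":[0.092, 0.213, 0.037],"angular":[-0.0235, -0.0003, -0.0005]}
{"dp":[0.092, 0.211, 0.044],"angular":[-0.0235, -0.0003, -0.0005]}
{"dp":[0.092, 0.209, 0.052],"angular":[-0.0235, -0.0003, -0.0005]}
{"dp":[0.092, 0.207, 0.06],"angular":[-0.0235, -0.0003, -0.0005]}
{"dp":[0.092, 0.205, 0.067],"angular":[-0.0235, -0.0003, -0.0005]}
{"dp":[0.092, 0.203, 0.075],"angular":[-0.0235, -0.0003, -0.0005]}
{"dp":[0.092, 0.2, 0.082],"angular":[-0.0235, -0.0003, -0.0005]}
{"dp":[0.092, 0.197, 0.089],"angular":[-0.0235, -0.0003, -0.0005]}
end [0.5095 0.297  0.12  ]
```

arm_command(
  series=[
    {"dp":[0.08,0.215,0.035],"angular":[-0.024,0,0],"gripper":60},
    {"dp":[0.08,0.215,0.045],"angular":[-0.024,0,0],"gripper":60},
    {"dp":[0.08,0.215,0.05],"angular":[-0.024,0,0],"gripper":60},
    {"dp":[0.08,0.215,0.06],"angular":[-0.024,0,0],"gripper":60},
    {"dp":[0.08,0.21,0.067],"angular":[-0.024,0,0],"gripper":60},
    {"dp":[0.08,0.21,0.075],"angular":[-0.024,0,0],"gripper":60},
    {"dp":[0.08,0.205,0.082],"angular":[-0.024,0,0],"gripper":60},
    {"dp":[0.08,0.2,0.089],"angular":[-0.024,0,0],"gripper":60},
  ],
)

```text
clock: 3.1
position: [0.508, 0.3101, 0.1268]
ee_rot: [0.703, -0.038, 0.709, 0.041]
contact_force: [-0.8, -0.6, -0.6]
width: 0.0598
```

```bash
python3 -c "
from plan import *
plan([.5095,.297,.11],5.2,n=4)
d=grab('top','top1')
cv2.imwrite('pics/c1.png',cv2.resize(d['image'][120:270,120:260],None,fx=4,fy=4,interpolation=cv2.INTER_CUBIC))"
```

```text
clock 3.1 pos [0.508  0.3101 0.1268] yaw 6.35 tilt 0.5 F [-0.8 -0.6 -0.6] w 0.0598
{"dp":[0.035, -0.028, 0.0],"angular":[0.0032, -0.0012, -0.0008]}
{"dp":[0.035, -0.028, 0.0],"angular":[0.0032, -0.0012, -0.0008]}
{"dp":[0.035, -0.028, 0.0],"angular":[0.0032, -0.0012, -0.0008]}
{"dp":[0.035, -0.028, 0.001],"angular":[0.0032, -0.0012, -0.0008]}
end [0.5095 0.297  0.11  ]
```

arm_command(
  series=[
    {"dp":[0,-0.05,0],"angular":[0.004,-0.001,-0.001],"gripper":60},
    {"dp":[0,-0.04,0],"angular":[0.004,-0.001,-0.001],"gripper":60},
    {"dp":[0.05,-0.02,0],"angular":[0.003,-0.001,-0.001],"gripper":60},
    {"dp":[0.1,0,0],"angular":[0,0,0],"gripper":60},
    {"dp":[0.1,0,0],"angular":[0,0,0],"gripper":60},
    {"dp":[0.1,0,0],"angular":[0,0,0],"gripper":60},
    {"dp":[0,0,0],"angular":[0,0,0],"gripper":60},
    {"dp":[0,0,0],"angular":[0,0,0],"gripper":60},
  ],
)

```text
clock: 4.15
position: [0.509, 0.2971, 0.0796]
ee_rot: [0.705, -0.033, 0.708, 0.033]
contact_force: [-0.1, -0.2, 0.2]
width: 0.0599
```

```bash
python3 -c "
from plan import *
plan([.5095,.297,.044],5.2,n=4)
d=grab('side','side1')
cv2.imwrite('pics/c1.png',cv2.resize(d['image'][100:200,130:270],None,fx=5,fy=5,interpolation=cv2.INTER_CUBIC))"
```

```text
clock 4.15 pos [0.509  0.2971 0.0796] yaw 5.3 tilt 0.28 F [-0.1 -0.2  0.2] w 0.0599
{"dp":[0.074, -0.0, 0.001],"angular":[0.0003, -0.0008, -0.0001]}
{"dp":[0.074, -0.0, 0.001],"angular":[0.0003, -0.0008, -0.0001]}
{"dp":[0.074, -0.0, 0.001],"angular":[0.0003, -0.0008, -0.0001]}
{"dp":[0.074, -0.0, 0.001],"angular":[0.0003, -0.0008, -0.0001]}
end [0.5095 0.297  0.044 ]
```

View pics/c1.png

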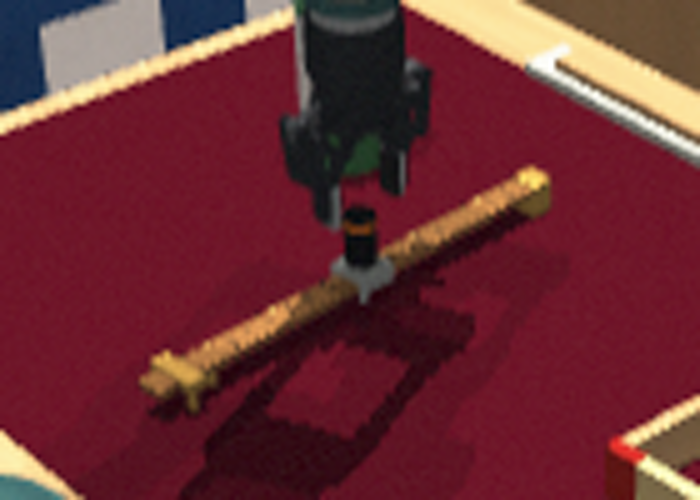

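The fingers straddle the knob (at crop 360,235) along the rule. Descending and gripping.

arm_command(
  series=[
    {"dp":[0.08,0,0],"angular":[0,0,0],"gripper":60},
    {"dp":[0.09,0,0],"angular":[0,0,0],"gripper":60},
    {"dp":[0.08,0,0],"angular":[0,0,0],"gripper":60},
    {"dp":[0.05,0,0],"angular":[0,0,0],"gripper":60},
    {"dp":[0.01,0,0],"angular":[0,0,0],"gripper":40},
    {"dp":[0,0,0],"angular":[0,0,0],"gripper":10},
    {"dp":[0,0,0],"angular":[0,0,0],"gripper":10},
    {"dp":[0,0,0],"angular":[0,0,0],"gripper":10},
  ],
  grip_force=70,
)

```text
clock: 5.2
position: [0.5089, 0.2973, 0.0402]
ee_rot: [0.705, -0.033, 0.708, 0.033]
contact_force: [-0.0, -0.2, -0.7]
width: 0.0246
```

```bash
python3 -c "
from plan import *
plan([.5095,.297,.12],5.2,n=4)"
```

```text
clock 5.2 pos [0.5089 0.2973 0.0402] yaw 5.32 tilt 0.25 F [-0.  -0.2 -0.7] w 0.0246
{"dp":[-0.166, -0.001, 0.0],"angular":[0.0003, -0.0007, -0.0001]}
{"dp":[-0.166, -0.001, 0.001],"angular":[0.0003, -0.0007, -0.0001]}
{"dp":[-0.166, -0.001, 0.001],"angular":[0.0003, -0.0007, -0.0001]}
{"dp":[-0.166, -0.001, 0.001],"angular":[0.0003, -0.0007, -0.0001]}
end [0.5095 0.297  0.12  ]
```

arm_command(
  series=[
    {"dp":[-0.08,0,0],"angular":[0,0,0],"gripper":10},
    {"dp":[-0.15,0,0],"angular":[0,0,0],"gripper":10},
    {"dp":[-0.2,0,0],"angular":[0,0,0],"gripper":10},
    {"dp":[-0.2,0,0],"angular":[0,0,0],"gripper":10},
    {"dp":[-0.15,0,0],"angular":[0,0,0],"gripper":10},
    {"dp":[-0.08,0,0],"angular":[0,0,0],"gripper":10},
    {"dp":[0,0,0],"angular":[0,0,0],"gripper":10},
    {"dp":[0,0,0],"angular":[0,0,0],"gripper":10},
  ],
)

```text
clock: 6.2
position: [0.5069, 0.2963, 0.1466]
ee_rot: [0.703, -0.033, 0.71, 0.032]
contact_force: [0.5, 0.2, -3.1]
width: 0.0244
```

```bash
python3 -c "
from plan import *
plan([.6141,-.1443,.12],-43.5,n=16)"
```

```text
clock 6.2 pos [0.5069 0.2963 0.1466] yaw 5.31 tilt 0.59 F [ 0.5  0.2 -3.1] w 0.0244
{"dp":[0.014, -0.234, 0.035],"angular":[0.0339, -0.0004, 0.0002]}
{"dp":[0.014, -0.231, 0.047],"angular":[0.0339, -0.0004, 0.0002]}
{"dp":[0.014, -0.229, 0.059],"angular":[0.0339, -0.0004, 0.0002]}
{"dp":[0.014, -0.225, 0.071],"angular":[0.0339, -0.0004, 0.0002]}
{"dp":[0.014, -0.221, 0.083],"angular":[0.0339, -0.0004, 0.0002]}
{"dp":[0.014, -0.216, 0.095],"angular":[0.0339, -0.0004, 0.0002]}
{"dp":[0.014, -0.211, 0.106],"angular":[0.0339, -0.0004, 0.0002]}
{"dp":[0.014, -0.205, 0.117],"angular":[0.0339, -0.0004, 0.0002]}
{"dp":[0.014, -0.199, 0.128],"angular":[0.0339, -0.0004, 0.0002]}
{"dp":[0.014, -0.191, 0.138],"angular":[0.0339, -0.0004, 0.0002]}
{"dp":[0.014, -0.184, 0.148],"angular":[0.0339, -0.0004, 0.0002]}
{"dp":[0.014, -0.176, 0.158],"angular":[0.0339, -0.0004, 0.0002]}
{"dp":[0.014, -0.167, 0.167],"angular":[0.0339, -0.0004, 0.0002]}
{"dp":[0.014, -0.158, 0.176],"angular":[0.0339, -0.0004, 0.0002]}
{"dp":[0.014, -0.148, 0.184],"angular":[0.0339, -0.0004, 0.0002]}
{"dp":[0.014, -0.138, 0.191],"angular":[0.0339, -0.0004, 0.0002]}
end [ 0.6141 -0.1443  0.12  ]
```

Weight is 3.1 N, which fits the rule's mass. Transporting.

arm_command(
  series=[
    {"dp":[0,-0.12,0.02],"angular":[0.02,0,0],"gripper":10},
    {"dp":[0,-0.23,0.04],"angular":[0.034,0,0],"gripper":10},
    {"dp":[0,-0.23,0.055],"angular":[0.034,0,0],"gripper":10},
    {"dp":[0,-0.23,0.065],"angular":[0.034,0,0],"gripper":10},
    {"dp":[0,-0.225,0.08],"angular":[0.034,0,0],"gripper":10},
    {"dp":[0,-0.22,0.09],"angular":[0.034,0,0],"gripper":10},
    {"dp":[0,-0.215,0.1],"angular":[0.034,0,0],"gripper":10},
    {"dp":[0,-0.21,0.11],"angular":[0.034,0,0],"gripper":10},
  ],
)

```text
clock: 7.2
position: [0.553, 0.0756, 0.1406]
ee_rot: [0.69, 0.113, 0.704, -0.121]
contact_force: [0.6, -0.1, -2.4]
width: 0.0246
```

```bash
python3 -c "
from plan import *
plan([.6141,-.1443,.125],-43.5,n=8)"
```

```text
clock 7.2 pos [0.553  0.0756 0.1406] yaw -19.05 tilt 1.32 F [ 0.6 -0.1 -2.4] w 0.0246
{"dp":[0.017, -0.195, 0.135],"angular":[0.034, -0.0011, 0.0015]}
{"dp":[0.017, -0.188, 0.145],"angular":[0.034, -0.0011, 0.0015]}
{"dp":[0.016, -0.18, 0.155],"angular":[0.034, -0.0011, 0.0015]}
{"dp":[0.016, -0.172, 0.164],"angular":[0.034, -0.0011, 0.0015]}
{"dp":[0.016, -0.163, 0.173],"angular":[0.034, -0.0011, 0.0015]}
{"dp":[0.016, -0.153, 0.182],"angular":[0.034, -0.0011, 0.0015]}
{"dp":[0.016, -0.143, 0.19],"angular":[0.034, -0.0011, 0.0015]}
{"dp":[0.016, -0.133, 0.197],"angular":[0.034, -0.0011, 0.0015]}
end [ 0.6141 -0.1443  0.125 ]
```

arm_command(
  series=[
    {"dp":[0,-0.2,0.14],"angular":[0.034,-0.001,0.002],"gripper":10},
    {"dp":[0,-0.19,0.15],"angular":[0.034,-0.001,0.002],"gripper":10},
    {"dp":[0,-0.18,0.16],"angular":[0.034,-0.001,0.002],"gripper":10},
    {"dp":[0,-0.17,0.165],"angular":[0.034,-0.001,0.001],"gripper":10},
    {"dp":[0,-0.16,0.17],"angular":[0.034,-0.001,0.001],"gripper":10},
    {"dp":[0,-0.13,0.16],"angular":[0.034,-0.001,0.001],"gripper":10},
    {"dp":[0,-0.1,0.12],"angular":[0.03,-0.001,0.001],"gripper":10},
    {"dp":[0,-0.05,0.06],"angular":[0.015,0,0],"gripper":10},
  ],
)

```text
clock: 8.2
position: [0.5994, -0.1298, 0.1343]
ee_rot: [0.652, 0.257, 0.663, -0.262]
contact_force: [-0.9, -0.5, -3.4]
width: 0.0246
```

```bash
python3 -c "
from plan import *
plan([.6141,-.1443,.11],-43.5,n=6)"
```

```text
clock 8.2 pos [ 0.5994 -0.1298  0.1343] yaw -43.05 tilt 0.96 F [-0.9 -0.5 -3.4] w 0.0246
{"dp":[0.033, -0.0, 0.029],"angular":[0.0008, -0.0012, 0.0013]}
{"dp":[0.034, -0.0, 0.029],"angular":[0.0008, -0.0012, 0.0013]}
{"dp":[0.034, -0.0, 0.029],"angular":[0.0008, -0.0012, 0.0013]}
{"dp":[0.034, -0.0, 0.029],"angular":[0.0008, -0.0012, 0.0013]}
{"dp":[0.034, -0.001, 0.029],"angular":[0.0008, -0.0012, 0.0013]}
{"dp":[0.034, -0.001, 0.029],"angular":[0.0008, -0.0012, 0.0013]}
end [ 0.6141 -0.1443  0.11  ]
```

arm_command(
  series=[
    {"dp":[0.02,0,0.04],"angular":[0.001,-0.002,0.002],"gripper":10},
    {"dp":[0.03,0,0.04],"angular":[0.001,-0.002,0.002],"gripper":10},
    {"dp":[0.03,0,0.04],"angular":[0.001,-0.001,0.001],"gripper":10},
    {"dp":[0.03,0,0.03],"angular":[0.001,-0.001,0.001],"gripper":10},
    {"dp":[0.03,0,0.02],"angular":[0.001,-0.001,0.001],"gripper":10},
    {"dp":[0.02,0,0],"angular":[0,-0.001,0.001],"gripper":10},
    {"dp":[0,0,0],"angular":[0,0,0],"gripper":10},
    {"dp":[0,0,0],"angular":[0,0,0],"gripper":10},
  ],
)

```text
clock: 9.2
position: [0.6141, -0.1421, 0.113]
ee_rot: [0.657, 0.262, 0.657, -0.261]
contact_force: [-0.1, -0.6, -2.5]
width: 0.0248
```

```bash
python3 -c "
from plan import *
plan([.6141,-.1443,.085],-43.5,n=6)
t=grab('top','top2');d=grab('side','side2')
a=cv2.resize(d['image'][110:240,215:345],(600,600),interpolation=cv2.INTER_CUBIC);cv2.imwrite('pics/c2.png',a)
Q=cloud(t).reshape(-1,3);c=t['image'].reshape(-1,3)
m=(Q[:,2]>.085)&(Q[:,2]<.12)&(Q[:,0]>.4)&(Q[:,0]<.8)&(Q[:,1]<.06)&(Q[:,1]>-.35)&(c[:,2]>c[:,0]*1.3)
q=Q[m];c0=q[:,:2].mean(0);w=np.linalg.svd(q[:,:2]-c0,full_matrices=False)[2][0];w*=np.sign(w[0]);t=(q[:,:2]-c0)@w
print(m.sum(),'yaw',np.degrees(np.arctan2(w[1],w[0])),'ends',c0+w*t.min(),c0+w*t.max(),np.ptp(t),np.median(q[:,2]), 'slope',np.polyfit(t,q[:,2],1))
"
```

```text
clock 9.2 pos [ 0.6141 -0.1421  0.113 ] yaw -43.41 tilt 0.08 F [-0.1 -0.6 -2.5] w 0.0248
{"dp":[0.039, -0.002, 0.002],"angular":[0.0002, -0.0001, -0.0001]}
{"dp":[0.039, -0.002, 0.002],"angular":[0.0002, -0.0001, -0.0001]}
{"dp":[0.039, -0.002, 0.002],"angular":[0.0002, -0.0001, -0.0001]}
{"dp":[0.039, -0.002, 0.002],"angular":[0.0002, -0.0001, -0.0001]}
{"dp":[0.039, -0.002, 0.002],"angular":[0.0002, -0.0001, -0.0001]}
{"dp":[0.039, -0.002, 0.002],"angular":[0.0002, -0.0001, -0.0001]}
end [ 0.6141 -0.1443  0.085 ]
133 yaw -45.30909210852206 ends [0.46495441 0.00953745] [ 0.76161114 -0.2903374 ] 0.42181766346319455 0.10209694795742541 slope [-0.00066539  0.10179677]
```

View pics/c2.png

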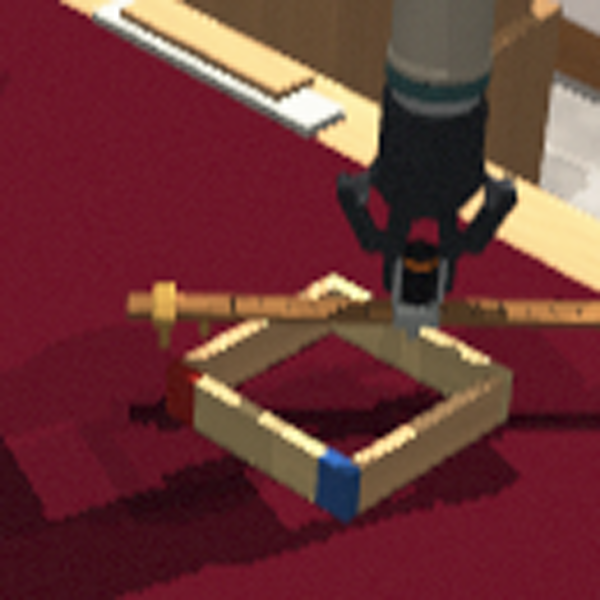

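View pics/top2.png

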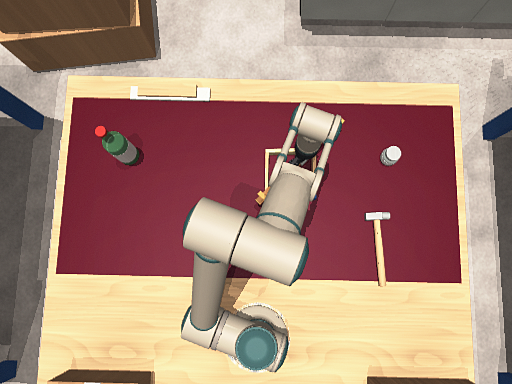

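The side crop shows the rule hovering over the frame, crossbar at crop (165,300), stop peg at (205,325), red corner at (190,365). In the top view the arm hides the middle. I check the rule yaw more carefully.

Run:
```python
from h import *
T=load('top2');S=load('side2')
tcp=np.array([.6141,-.1421]);zt=.113-.0402+.028
for y in(-43.4,-44.4,-45.4):
    u=np.array([np.cos(np.radians(y)),np.sin(np.radians(y))])
    print(y,[(n,[proj(d,np.r_[tcp+u*(k-.1931),zt]).round(1).tolist() for k in(-.02,.008,.402)]) for n,d in(('top',T),('side',S))])
# side beam line: wood pixels
Q=cloud(S);m=(Q[...,2]>.092)&(Q[...,2]<.115)&(Q[...,0]>.4)&(Q[...,0]<.8)&(Q[...,1]<.06)&(Q[...,1]>-.35)&(S['image'][...,2]>S['image'][...,0]*1.4)
q=Q[m];c0=np.median(q[:,:2],0);w=np.linalg.svd(q[:,:2]-c0,full_matrices=False)[2][0];w*=np.sign(w[0]);t=(q[:,:2]-c0)@w
print(m.sum(),np.degrees(np.arctan2(w[1],w[0])),c0+w*t.min(),c0+w*t.max(),np.ptp(t))
n=np.array([-w[1],w[0]]);print('tcp lateral',(tcp-c0)@n)
v,u=np.nonzero(m);print('side ends px',u.min(),v[u==u.min()],u.max(),v[u==u.max()])
Qt=cloud(T);im=T['image'];
for nm,(u0,u1,v0,v1) in dict(hook=(250,275,185,210),tail=(330,352,110,130)).items():
    sub=Qt[v0:v1,u0:u1];mm=(sub[...,2]>.085)&(sub[...,2]<.12)&(im[v0:v1,u0:u1,2]>im[v0:v1,u0:u1,0]*1.3);vv,uu=np.nonzero(mm);print(nm,mm.sum(),uu.mean()+u0,vv.mean()+v0,sub[mm].mean(0),uu.min()+u0,uu.max()+u0,vv.min()+v0,vv.max()+v0)
a=cv2.resize(im[180:215,240:285],None,fx=9,fy=9,interpolation=cv2.INTER_CUBIC);b=cv2.resize(im[105:140,315:360],None,fx=9,fy=9,interpolation=cv2.INTER_CUBIC)
cv2.imwrite('pics/c3.png',np.hstack([a,b])[:,:800])
```

```text
-43.4 [('top', [[257.9, 202.3], [263.7, 196.5], [342.1, 118.2]]), ('side', [[243.7, 175.7], [251.8, 175.9], [365.6, 177.8]])]
-44.4 [('top', [[257.2, 201.5], [263.0, 195.9], [342.8, 118.9]]), ('side', [[243.8, 175.1], [251.8, 175.3], [365.7, 178.4]])]
-45.4 [('top', [[256.4, 200.7], [262.4, 195.2], [343.6, 119.6]]), ('side', [[243.8, 174.5], [251.9, 174.8], [365.9, 179.0]])]
629 -43.61521170991368 [0.45486013 0.00793024] [ 0.76009625 -0.28289675] 0.4216034054613487
tcp lateral 0.0012253324467721796
side ends px 242 [177 178] 364 [179 180 181]
hook 114 261.7105263157895 195.5438596491228 [ 0.48274022 -0.00810235  0.10179371] 255 269 186 204
tail 13 342.2307692307692 120.46153846153847 [ 0.75734182 -0.28606681  0.10108811] 341 344 118 123
```

View pics/c3.png

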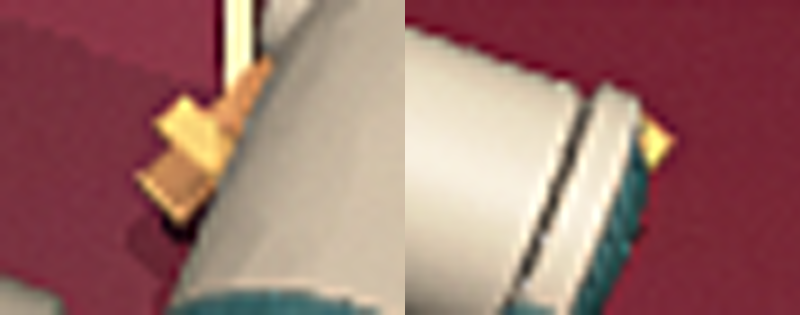

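The beam end (crop 135-180,175-222) and both cameras agree on a yaw of about -43.5°, with the hook 9 mm outside the corner. Lowering with a 2 mm shift to the right.

arm_command(
  series=[
    {"dp":[0,-0.015,0],"angular":[0,0,0],"gripper":10},
    {"dp":[0.03,-0.008,0],"angular":[0,0,0],"gripper":10},
    {"dp":[0.07,0,0],"angular":[0,0,0],"gripper":10},
    {"dp":[0.08,0,0],"angular":[0,0,0],"gripper":10},
    {"dp":[0.08,0,0],"angular":[0,0,0],"gripper":10},
    {"dp":[0.05,0,0],"angular":[0,0,0],"gripper":10},
    {"dp":[0.03,0,0],"angular":[0,0,0],"gripper":10},
    {"dp":[0.01,0,0],"angular":[0,0,0],"gripper":10},
  ],
)

```text
clock: 10.3
position: [0.6117, -0.1441, 0.0674]
ee_rot: [0.656, 0.262, 0.658, -0.261]
contact_force: [0.1, -0.0, -3.4]
width: 0.0244
```

```bash
python3 -c "
from plan import *
plan([.6127,-.1436,.066],-43.5,n=2)"
```

```text
clock 10.3 pos [ 0.6117 -0.1441  0.0674] yaw -43.41 tilt 0.11 F [ 0.1 -0.  -3.4] w 0.0244
{"dp":[0.006, 0.004, 0.001],"angular":[0.0005, -0.0006, -0.0002]}
{"dp":[0.006, 0.004, 0.001],"angular":[0.0005, -0.0006, -0.0002]}
end [ 0.6127 -0.1436  0.066 ]
```

arm_command(
  series=[
    {"dp":[0.012,0,0],"angular":[0,0,0],"gripper":10},
    {"dp":[0.01,0,0],"angular":[0,0,0],"gripper":10},
    {"dp":[0.005,0,0],"angular":[0,0,0],"gripper":10},
    {"dp":[0,0,0],"angular":[0,0,0],"gripper":10},
    {"dp":[0,0,0.02],"angular":[0,0,0],"gripper":10},
    {"dp":[0,0,0.02],"angular":[0,0,0],"gripper":10},
    {"dp":[0,0,0.02],"angular":[0,0,0],"gripper":10},
    {"dp":[0,0,0],"angular":[0,0,0],"gripper":10},
  ],
)

```text
clock: 11.3
position: [0.618, -0.1496, 0.0652]
ee_rot: [0.657, 0.262, 0.657, -0.261]
contact_force: [0.2, -0.9, -1.2]
width: 0.0245
```

```bash
python3 -c "
from plan import *
plan([.6127,-.1436,.066],-43.5,n=1)"
```

```text
clock 11.3 pos [ 0.618  -0.1496  0.0652] yaw -43.42 tilt 0.08 F [ 0.2 -0.9 -1.2] w 0.0245
{"dp":[-0.006, 0.006, -0.066],"angular":[0.0009, -0.0002, -0.0009]}
end [ 0.6127 -0.1436  0.066 ]
```

arm_command(
  series=[
    {"dp":[0,0,0.02],"angular":[0,0,0],"gripper":10},
    {"dp":[0,0,0.03],"angular":[0,0,0],"gripper":10},
    {"dp":[0,0,0.035],"angular":[0,0,0],"gripper":10},
    {"dp":[0,0,0.035],"angular":[0,0,0],"gripper":10},
    {"dp":[0,0,0.035],"angular":[0,0,0],"gripper":10},
    {"dp":[0,0,0.035],"angular":[0,0,0],"gripper":10},
    {"dp":[0,0,0.03],"angular":[0,0,0],"gripper":10},
    {"dp":[0,0,0.03],"angular":[0,0,0],"gripper":10},
  ],
)

```text
clock: 12.3
position: [0.6341, -0.1652, 0.0654]
ee_rot: [0.651, 0.263, 0.663, -0.259]
contact_force: [-3.8, 3.1, 0.4]
width: 0.0248
```

```bash
cat > al.py <<'E'
from plan import *
import sys
def al(o,opp):
    s=get_state();u=np.array(opp)-o;u/=np.linalg.norm(u);n=np.array([-u[1],u[0]]);p=s['position'][:2]-o;f=s['contact_force']
    print('clock %.2f along %.4f lat %.4f F along %.1f lat %.1f z %.1f  z %.4f w %.4f'%(s['clock'],p@u,p@n,f[:2]@u,f[:2]@n,f[2],s['position'][2],s['width']),'M',s['moment'].round(2))
def red(): al(np.array([.4802,-.0166]),[.6594,-.1875])
def blue(): al(np.array([.4879,-.2004]),[.6527,-.0276])
E
python3 -c "
from al import *
red()"
```

```text
clock 12.30 along 0.2140 lat -0.0013 F along -4.9 lat -0.4 z 0.4  z 0.0654 w 0.0248 M [ 0.25  0.39 -0.04]
```

arm_command(
  series=[
    {"dp":[0,0,0.035],"angular":[0,0,0],"gripper":10},
    {"dp":[0,0,0.035],"angular":[0,0,0],"gripper":10},
    {"dp":[0,0,0.035],"angular":[0,0,0],"gripper":10},
    {"dp":[0,0,0.03],"angular":[0,0,0],"gripper":10},
    {"dp":[0,0,0.03],"angular":[0,0,0],"gripper":10},
    {"dp":[0,0,0.03],"angular":[0,0,0],"gripper":10},
    {"dp":[0,0,0.01],"angular":[0,0,0],"gripper":10},
    {"dp":[0,0,0],"angular":[0,0,0],"gripper":10},
  ],
)

```text
clock: 13.3
position: [0.6491, -0.1793, 0.0654]
ee_rot: [0.648, 0.264, 0.666, -0.258]
contact_force: [-3.4, 2.5, -0.6]
width: 0.0246
```

```bash
python3 -c "
from al import *
red()
plan(get_state()['position'],-43.4,n=1)"
```

```text
clock 13.30 along 0.2345 lat -0.0012 F along -4.2 lat -0.5 z -0.6  z 0.0654 w 0.0246 M [0.16 0.25 0.02]
clock 13.3 pos [ 0.6491 -0.1793  0.0654] yaw -43.32 tilt 1.52 F [-3.4  2.5 -0.6] w 0.0246
{"dp":[0.0, 0.0, 0.0],"angular":[0.0009, -0.0168, 0.0015]}
end [ 0.6491 -0.1793  0.0654]
```

arm_command(
  series=[
    {"dp":[0,0,0.015],"angular":[0,-0.005,0],"gripper":10},
    {"dp":[0,0,0.02],"angular":[0,-0.006,0],"gripper":10},
    {"dp":[0,0,0.02],"angular":[0,-0.006,0],"gripper":10},
    {"dp":[0,0,0.02],"angular":[0,-0.006,0],"gripper":10},
    {"dp":[0,0,0.01],"angular":[0,-0.005,0],"gripper":10},
    {"dp":[0,0,0.01],"angular":[0,-0.003,0],"gripper":10},
    {"dp":[0,0,0.01],"angular":[0,-0.002,0],"gripper":10},
    {"dp":[0,0,0.01],"angular":[0,-0.002,0],"gripper":10},
  ],
)

```text
clock: 14.3
position: [0.6529, -0.1831, 0.0651]
ee_rot: [0.66, 0.259, 0.653, -0.264]
contact_force: [-3.6, 3.2, 3.6]
width: 0.0243
```

```bash
python3 -c "
from al import *
red()
plan(get_state()['position'],-43.4,n=1)"
```

```text
clock 14.30 along 0.2399 lat -0.0013 F along -4.8 lat -0.2 z 3.6  z 0.0651 w 0.0243 M [1.58 1.61 0.09]
clock 14.3 pos [ 0.6529 -0.1831  0.0651] yaw -43.41 tilt 0.72 F [-3.6  3.2  3.6] w 0.0243
{"dp":[0.0, 0.0, 0.0],"angular":[-0.0001, 0.0077, 0.0022]}
end [ 0.6529 -0.1831  0.0651]
```

arm_command(
  series=[
    {"dp":[0,0,0],"angular":[0,0.004,0],"gripper":10},
    {"dp":[0,0,0],"angular":[0,0.003,0],"gripper":10},
    {"dp":[0,0,0.01],"angular":[0,0.002,0],"gripper":10},
    {"dp":[0,0,0.01],"angular":[0,0.001,0],"gripper":10},
    {"dp":[0,0,0.01],"angular":[0,0,0],"gripper":10},
    {"dp":[0,0,0.01],"angular":[0,0,0],"gripper":10},
    {"dp":[0,0,0.01],"angular":[0,0,0],"gripper":10},
    {"dp":[0,0,0.01],"angular":[0,0,0],"gripper":10},
  ],
)

```text
clock: 15.3
position: [0.6532, -0.1833, 0.065]
ee_rot: [0.651, 0.261, 0.663, -0.261]
contact_force: [-7.0, 6.2, 3.3]
width: 0.0243
```

```bash
python3 -c "
from al import *
red()
plan(get_state()['position'],-43.4,n=1)"
```

```text
clock 15.30 along 0.2403 lat -0.0012 F along -9.3 lat -0.4 z 3.3  z 0.0650 w 0.0243 M [ 0.69  0.8  -0.01]
clock 15.3 pos [ 0.6532 -0.1833  0.065 ] yaw -43.32 tilt 0.96 F [-7.   6.2  3.3] w 0.0243
{"dp":[0.0, 0.0, 0.0],"angular":[0.0009, -0.0101, 0.0035]}
end [ 0.6532 -0.1833  0.065 ]
```

arm_command(
  series=[
    {"dp":[0,0,0.013],"angular":[0,0,0],"gripper":10},
    {"dp":[0,0,0.016],"angular":[0,0,0],"gripper":10},
    {"dp":[0,0,0.018],"angular":[0,0,0],"gripper":10},
    {"dp":[0,0,0.018],"angular":[0,0,0],"gripper":10},
    {"dp":[0,0,0.018],"angular":[0,0,0],"gripper":10},
    {"dp":[0,0,0.018],"angular":[0,0,0],"gripper":10},
    {"dp":[0,0,0.018],"angular":[0,0,0],"gripper":10},
    {"dp":[0,0,0.018],"angular":[0,0,0],"gripper":10},
  ],
)

```text
clock: 16.3
position: [0.6541, -0.1841, 0.0654]
ee_rot: [0.641, 0.264, 0.673, -0.258]
contact_force: [-7.4, 7.1, 5.3]
width: 0.0243
```

```bash
python3 -c "
from al import *
red()
plan(get_state()['position'],-43.4,n=1)
t=grab('top','top3');d=grab('side','side3')
cv2.imwrite('pics/c4.png',cv2.resize(d['image'][120:240,225:385],(800,600),interpolation=cv2.INTER_CUBIC))"
```

```text
clock 16.30 along 0.2415 lat -0.0012 F along -10.2 lat 0.1 z 5.3  z 0.0654 w 0.0243 M [1.06 1.23 0.01]
clock 16.3 pos [ 0.6541 -0.1841  0.0654] yaw -43.31 tilt 2.64 F [-7.4  7.1  5.3] w 0.0243
{"dp":[0.0, 0.0, 0.0],"angular":[0.0011, -0.0287, 0.0059]}
end [ 0.6541 -0.1841  0.0654]
```

View pics/c4.png

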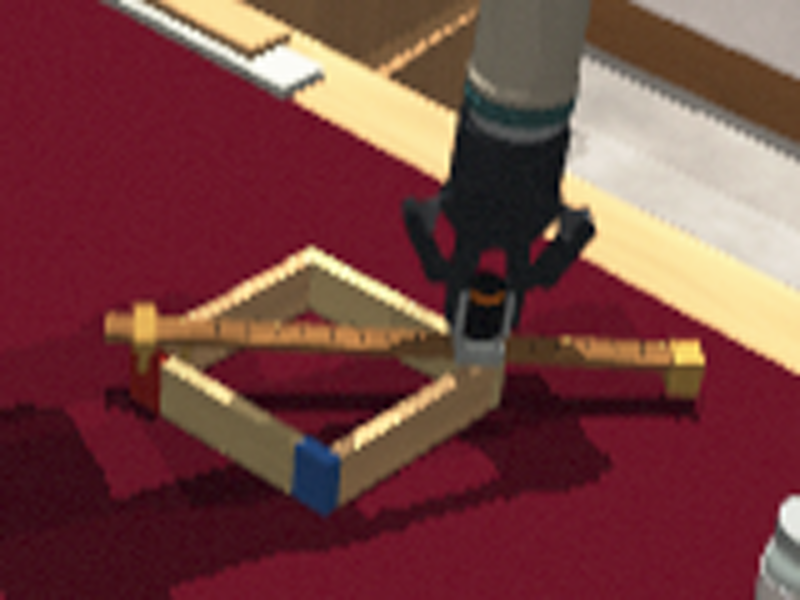

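The rule lies hooked over the red corner (crossbar at crop 145,330) with the rider at the far-right corner (480,340), and the tool is leaning slightly tailward. I straighten it while pressing more firmly.

arm_command(
  series=[
    {"dp":[0,0,0.02],"angular":[0,-0.006,0],"gripper":10},
    {"dp":[0,0,0.022],"angular":[0,-0.008,0],"gripper":10},
    {"dp":[0,0,0.024],"angular":[0,-0.008,0],"gripper":10},
    {"dp":[0,0,0.025],"angular":[0,-0.008,0],"gripper":10},
    {"dp":[0,0,0.025],"angular":[0,-0.006,0],"gripper":10},
    {"dp":[0,0,0.025],"angular":[0,-0.006,0],"gripper":10},
    {"dp":[0,0,0.025],"angular":[0,-0.006,0],"gripper":10},
    {"dp":[0,0,0.025],"angular":[0,-0.006,0],"gripper":10},
  ],
)

```text
clock: 17.4
position: [0.6537, -0.184, 0.0652]
ee_rot: [0.653, 0.258, 0.661, -0.265]
contact_force: [-6.4, 6.3, 5.7]
width: 0.0246
```

```bash
python3 -c "
from al import *
red()
plan(get_state()['position'],-43.4,n=1)"
```

```text
clock 17.40 along 0.2411 lat -0.0014 F along -9.0 lat 0.2 z 5.7  z 0.0652 w 0.0246 M [1.92 1.98 0.01]
clock 17.4 pos [ 0.6537 -0.184   0.0652] yaw -43.42 tilt 0.88 F [-6.4  6.3  5.7] w 0.0246
{"dp":[0.0, 0.0, 0.0],"angular":[-0.0002, -0.0046, 0.0086]}
end [ 0.6537 -0.184   0.0652]
```

arm_command(
  series=[
    {"dp":[0,0,0.035],"angular":[0,-0.005,0],"gripper":10},
    {"dp":[0,0,0.04],"angular":[0,-0.005,0],"gripper":10},
    {"dp":[0,0,0.045],"angular":[0,-0.004,0],"gripper":10},
    {"dp":[0,0,0.045],"angular":[0,-0.004,0],"gripper":10},
    {"dp":[0,0,0.045],"angular":[0,-0.004,0],"gripper":10},
    {"dp":[0,0,0.045],"angular":[0,-0.004,0],"gripper":10},
    {"dp":[0,0,0.045],"angular":[0,-0.004,0],"gripper":10},
    {"dp":[0,0,0.045],"angular":[0,-0.004,0],"gripper":10},
  ],
)

```text
clock: 18.4
position: [0.6542, -0.1843, 0.0649]
ee_rot: [0.643, 0.259, 0.671, -0.264]
contact_force: [-12.3, 11.4, 8.8]
width: 0.0247
```

```bash
python3 -c "
from al import *
red()
plan(get_state()['position'],-43.4,n=1)
t=grab('top','top4')"
```

```text
clock 18.40 along 0.2417 lat -0.0013 F along -16.8 lat -0.2 z 8.8  z 0.0649 w 0.0247 M [1.51 1.62 0.04]
clock 18.4 pos [ 0.6542 -0.1843  0.0649] yaw -43.46 tilt 2.31 F [-12.3  11.4   8.8] w 0.0247
{"dp":[0.0, 0.0, 0.0],"angular":[-0.0005, -0.0218, 0.0135]}
end [ 0.6542 -0.1843  0.0649]
```

Held at 16.8 N. Now pushing back to bring the stop up and shorten the rule.

arm_command(
  series=[
    {"dp":[0,0,0],"angular":[0,-0.004,-0.003],"gripper":10},
    {"dp":[0,0,-0.02],"angular":[0,-0.006,-0.004],"gripper":10},
    {"dp":[0,0,-0.04],"angular":[0,-0.005,-0.003],"gripper":10},
    {"dp":[0,0,-0.05],"angular":[0,-0.003,-0.002],"gripper":10},
    {"dp":[0,0,-0.05],"angular":[0,0,0],"gripper":10},
    {"dp":[0,0,-0.05],"angular":[0,0,0],"gripper":10},
    {"dp":[0,0,-0.05],"angular":[0,0,0],"gripper":10},
    {"dp":[0,0,-0.05],"angular":[0,0,0],"gripper":10},
  ],
)

```text
clock: 19.45
position: [0.6364, -0.1651, 0.0688]
ee_rot: [0.66, 0.247, 0.654, -0.276]
contact_force: [3.6, -2.8, 0.6]
width: 0.0244
```

```bash
python3 -c "
from al import *
red()
plan(get_state()['position'],-43.4,n=1)"
```

```text
clock 19.45 along 0.2155 lat 0.0004 F along 4.5 lat 0.4 z 0.6  z 0.0688 w 0.0244 M [-0.04  0.01  0.03]
clock 19.45 pos [ 0.6364 -0.1651  0.0688] yaw -43.36 tilt 2.41 F [ 3.6 -2.8  0.6] w 0.0244
{"dp":[0.0, 0.0, 0.0],"angular":[0.0001, 0.0149, 0.0223]}
end [ 0.6364 -0.1651  0.0688]
```

arm_command(
  series=[
    {"dp":[0.005,0,-0.02],"angular":[0,0.003,0.005],"gripper":10},
    {"dp":[0.005,0,-0.03],"angular":[0,0.003,0.005],"gripper":10},
    {"dp":[0.005,0,-0.03],"angular":[0,0.003,0.005],"gripper":10},
    {"dp":[0.005,0,-0.03],"angular":[0,0.003,0.004],"gripper":10},
    {"dp":[0.005,0,-0.03],"angular":[0,0.002,0.003],"gripper":10},
    {"dp":[0.005,0,-0.01],"angular":[0,0.001,0.001],"gripper":10},
    {"dp":[0,0,0],"angular":[0,0,0],"gripper":10},
    {"dp":[0,0,0],"angular":[0,0,0],"gripper":10},
  ],
)

```text
clock: 20.45
position: [0.6275, -0.1577, 0.0668]
ee_rot: [0.662, 0.261, 0.652, -0.261]
contact_force: [2.9, -3.0, 1.6]
width: 0.0242
```

```bash
python3 -c "
from al import *
red()
plan(get_state()['position'],-43.4,n=1)"
```

```text
clock 20.45 along 0.2040 lat -0.0005 F along 4.1 lat -0.2 z 1.6  z 0.0668 w 0.0242 M [-0.02  0.07 -0.03]
clock 20.45 pos [ 0.6275 -0.1577  0.0668] yaw -43.31 tilt 0.83 F [ 2.9 -3.   1.6] w 0.0242
{"dp":[0.0, 0.0, 0.0],"angular":[0.001, 0.0088, -0.0028]}
end [ 0.6275 -0.1577  0.0668]
```

arm_command(
  series=[
    {"dp":[0,0,0.03],"angular":[0,0.003,-0.001],"gripper":10},
    {"dp":[0,0,0.03],"angular":[0,0.003,-0.001],"gripper":10},
    {"dp":[-0.02,0,0.01],"angular":[0,0.002,0],"gripper":10},
    {"dp":[-0.08,0,0],"angular":[0,0.001,0],"gripper":10},
    {"dp":[-0.15,0,0],"angular":[0,0,0],"gripper":10},
    {"dp":[-0.15,0,0],"angular":[0,0,0],"gripper":10},
    {"dp":[-0.12,0,0],"angular":[0,0,0],"gripper":10},
    {"dp":[-0.06,0,0],"angular":[0,0,0],"gripper":10},
  ],
)

```text
clock: 21.45
position: [0.6296, -0.1608, 0.1354]
ee_rot: [0.652, 0.262, 0.663, -0.26]
contact_force: [-0.4, -0.2, -3.2]
width: 0.0243
```

```bash
python3 -c "
from al import *
red()
plan([.6342,-.047,.125],46.5,n=14)"
```

```text
clock 21.45 along 0.2077 lat -0.0013 F along -0.1 lat -0.4 z -3.2  z 0.1354 w 0.0243 M [0.06 0.   0.01]
clock 21.45 pos [ 0.6296 -0.1608  0.1354] yaw -43.27 tilt 0.91 F [-0.4 -0.2 -3.2] w 0.0243
{"dp":[0.007, 0.051, -0.044],"angular":[-0.0712, -0.0007, -0.0004]}
{"dp":[0.007, 0.056, -0.038],"angular":[-0.0712, -0.0007, -0.0004]}
{"dp":[0.007, 0.06, -0.032],"angular":[-0.0712, -0.0007, -0.0004]}
{"dp":[0.006, 0.063, -0.025],"angular":[-0.0712, -0.0007, -0.0004]}
{"dp":[0.006, 0.065, -0.018],"angular":[-0.0712, -0.0007, -0.0004]}
{"dp":[0.006, 0.067, -0.01],"angular":[-0.0712, -0.0007, -0.0004]}
{"dp":[0.006, 0.068, -0.003],"angular":[-0.0712, -0.0007, -0.0004]}
{"dp":[0.006, 0.068, 0.005],"angular":[-0.0712, -0.0007, -0.0004]}
{"dp":[0.006, 0.067, 0.012],"angular":[-0.0712, -0.0007, -0.0004]}
{"dp":[0.006, 0.065, 0.02],"angular":[-0.0712, -0.0007, -0.0004]}
{"dp":[0.006, 0.062, 0.027],"angular":[-0.0712, -0.0007, -0.0004]}
{"dp":[0.006, 0.059, 0.033],"angular":[-0.0712, -0.0007, -0.0004]}
{"dp":[0.006, 0.055, 0.04],"angular":[-0.0712, -0.0007, -0.0004]}
{"dp":[0.006, 0.05, 0.046],"angular":[-0.0712, -0.0007, -0.0004]}
end [ 0.6342 -0.047   0.125 ]
```

arm_command(
  series=[
    {"dp":[0,0.03,-0.025],"angular":[-0.04,0,0],"gripper":10},
    {"dp":[0,0.055,-0.04],"angular":[-0.07,-0.001,0],"gripper":10},
    {"dp":[0,0.06,-0.035],"angular":[-0.072,-0.001,0],"gripper":10},
    {"dp":[0,0.063,-0.03],"angular":[-0.072,-0.001,0],"gripper":10},
    {"dp":[0,0.065,-0.02],"angular":[-0.072,-0.001,0],"gripper":10},
    {"dp":[0,0.067,-0.01],"angular":[-0.072,-0.001,0],"gripper":10},
    {"dp":[0,0.068,0],"angular":[-0.072,-0.001,0],"gripper":10},
    {"dp":[0,0.068,0.005],"angular":[-0.072,-0.001,0],"gripper":10},
  ],
)

```text
clock: 22.45
position: [0.6318, -0.0975, 0.1354]
ee_rot: [0.704, -0.041, 0.708, 0.046]
contact_force: [1.0, 0.2, -3.2]
width: 0.0241
```

```bash
python3 -c "
from al import *
plan([.6342,-.047,.125],46.5,n=6)"
```

```text
clock 22.45 pos [ 0.6318 -0.0975  0.1354] yaw 7.06 tilt 0.49 F [ 1.   0.2 -3.2] w 0.0241
{"dp":[0.015, 0.069, 0.012],"angular":[-0.073, -0.0003, -0.0009]}
{"dp":[0.015, 0.067, 0.02],"angular":[-0.073, -0.0003, -0.0009]}
{"dp":[0.015, 0.065, 0.027],"angular":[-0.073, -0.0003, -0.0009]}
{"dp":[0.015, 0.061, 0.035],"angular":[-0.073, -0.0003, -0.0009]}
{"dp":[0.015, 0.057, 0.041],"angular":[-0.073, -0.0003, -0.0009]}
{"dp":[0.015, 0.052, 0.048],"angular":[-0.073, -0.0003, -0.0009]}
end [ 0.6342 -0.047   0.125 ]
```

arm_command(
  series=[
    {"dp":[0.01,0.069,0.012],"angular":[-0.073,0,-0.001],"gripper":10},
    {"dp":[0.01,0.067,0.02],"angular":[-0.073,0,-0.001],"gripper":10},
    {"dp":[0.01,0.065,0.027],"angular":[-0.073,0,-0.001],"gripper":10},
    {"dp":[0.01,0.061,0.035],"angular":[-0.073,0,-0.001],"gripper":10},
    {"dp":[0.01,0.05,0.035],"angular":[-0.065,0,-0.001],"gripper":10},
    {"dp":[0.01,0.03,0.03],"angular":[-0.04,0,-0.001],"gripper":10},
    {"dp":[0,0,0],"angular":[-0.01,0,0],"gripper":10},
    {"dp":[0,0,0],"angular":[0,0,0],"gripper":10},
  ],
)

```text
clock: 23.45
position: [0.6316, -0.0491, 0.1266]
ee_rot: [0.651, -0.27, 0.656, 0.271]
contact_force: [0.3, -0.3, -2.1]
width: 0.0245
```

```bash
python3 -c "
from al import *
plan([.6342,-.047,.113],46.5,n=6)"
```

```text
clock 23.45 pos [ 0.6316 -0.0491  0.1266] yaw 44.97 tilt 0.46 F [ 0.3 -0.3 -2.1] w 0.0245
{"dp":[0.019, -0.001, 0.005],"angular":[-0.0028, -0.0007, -0.0004]}
{"dp":[0.019, -0.001, 0.005],"angular":[-0.0028, -0.0007, -0.0004]}
{"dp":[0.019, -0.001, 0.005],"angular":[-0.0028, -0.0007, -0.0004]}
{"dp":[0.019, -0.001, 0.005],"angular":[-0.0028, -0.0007, -0.0004]}
{"dp":[0.019, -0.001, 0.005],"angular":[-0.0028, -0.0007, -0.0004]}
{"dp":[0.019, -0.001, 0.005],"angular":[-0.0028, -0.0007, -0.0004]}
end [ 0.6342 -0.047   0.113 ]
```

arm_command(
  series=[
    {"dp":[0.015,0,0.005],"angular":[-0.004,-0.001,0],"gripper":10},
    {"dp":[0.02,0,0.006],"angular":[-0.004,-0.001,0],"gripper":10},
    {"dp":[0.02,0,0.006],"angular":[-0.004,-0.001,0],"gripper":10},
    {"dp":[0.02,0,0.006],"angular":[-0.004,-0.001,0],"gripper":10},
    {"dp":[0.02,0,0.006],"angular":[-0.003,-0.001,0],"gripper":10},
    {"dp":[0.01,0,0.004],"angular":[-0.001,0,0],"gripper":10},
    {"dp":[0,0,0],"angular":[0,0,0],"gripper":10},
    {"dp":[0,0,0],"angular":[0,0,0],"gripper":10},
  ],
)

```text
clock: 24.45
position: [0.6344, -0.0468, 0.1129]
ee_rot: [0.649, -0.279, 0.649, 0.282]
contact_force: [-0.5, 0.7, -2.6]
width: 0.0244
```

Run:
```python
from al import *
plan([.6342,-.047,.085],46.5,n=2)
t=grab('top','top5');S=grab('side','side5')
a=S['image'][110:240,215:345];b=t['image'][110:240,240:340]
cv2.imwrite('pics/c5.png',np.hstack([cv2.resize(x,None,fx=3.45,fy=4,interpolation=cv2.INTER_CUBIC) for x in(a,b)])[:,:800])
Q=cloud(S);m=(Q[...,2]>.088)&(Q[...,2]<.115)&(Q[...,0]>.4)&(Q[...,0]<.8)&(Q[...,1]<.13)&(Q[...,1]>-.27)&(S['image'][...,2]>S['image'][...,0]*1.4)
q=Q[m];c0=np.median(q[:,:2],0);w=np.linalg.svd(q[:,:2]-c0,full_matrices=False)[2][0];w*=np.sign(w[0]);tt=(q[:,:2]-c0)@w
print(m.sum(),np.degrees(np.arctan2(w[1],w[0])),c0+w*tt.min(),c0+w*tt.max(),np.ptp(tt),np.median(q[:,2]),np.polyfit(tt,q[:,2],1))
tcp=get_state()['position'];n=np.array([-w[1],w[0]]);print('tcp lat',(tcp[:2]-c0)@n)
y=np.radians(46.4);u=np.array([np.cos(y),np.sin(y)]);zt=tcp[2]-.0402+.028
for k in(-.02,.008,.402):
  for e in(.012,-.012): print(k,e,[proj(d,np.r_[tcp[:2]+u*(k-.220)+e*np.array([-u[1],u[0]]),zt]).round(1).tolist() for d in(t,S)])
```

```text
clock 24.45 pos [ 0.6344 -0.0468  0.1129] yaw 46.77 tilt 0.25 F [-0.5  0.7 -2.6] w 0.0244
{"dp":[0.116, -0.0, -0.001],"angular":[0.0015, 0.0004, -0.0013]}
{"dp":[0.116, -0.0, -0.001],"angular":[0.0015, 0.0004, -0.0013]}
end [ 0.6342 -0.047   0.085 ]
385 47.79540909042511 [ 0.46348158 -0.22263551] [0.74656577 0.0895126 ] 0.42139423022921724 0.09947606999258463 [0.0062101  0.09912259]
tcp lat -0.008541149529714267
-0.02 0.012 [[321.3, 203.4], [289.3, 204.7]]
-0.02 -0.012 [[326.2, 198.5], [296.7, 204.9]]
0.008 0.012 [[315.4, 197.7], [288.9, 199.3]]
0.008 -0.012 [[320.3, 192.8], [296.2, 199.5]]
0.402 0.012 [[234.7, 119.8], [284.1, 137.2]]
0.402 -0.012 [[239.5, 115.2], [290.3, 137.3]]
```

View pics/c5.png

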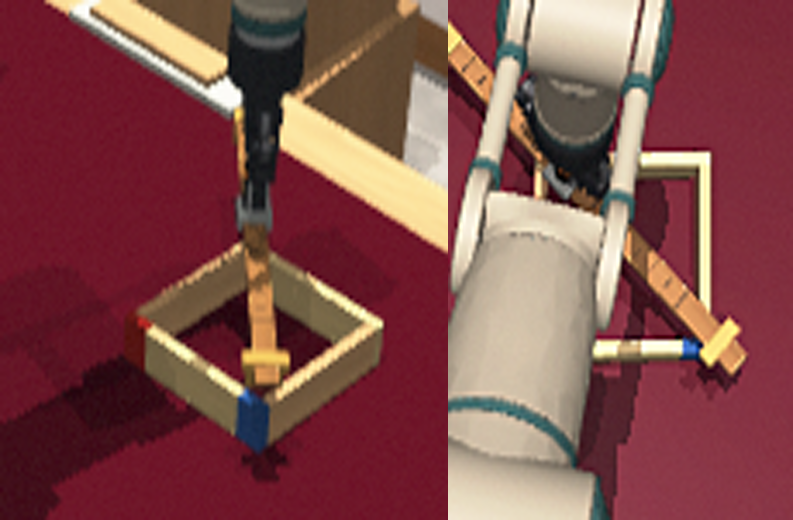

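The side half shows the rule over the blue corner diagonal. The top half shows the hook end at crop (740,365) and the blue corner at (700,350). Now a fit in the top view, where the beam is well visible.

Run:
```python
from al import *
t=load('top5');Q=cloud(t);im=t['image'].astype(int)
m=(Q[...,2]>.088)&(Q[...,2]<.115)&(Q[...,0]>.42)&(Q[...,0]<.8)&(Q[...,1]<.13)&(Q[...,1]>-.27)&(im[...,2]>im[...,0]*1.4)
v,u=np.nonzero(m);q=Q[m][:,:2]
# use hook part, away from crossbar
h=(u>294);qq=q[h];uu=u[h];vv=v[h]
c0=np.median(qq,0);w=np.array([.69,.7236]);
for _ in range(3):
    n=np.array([-w[1],w[0]]);s=(qq-c0)@w;l=(qq-c0)@n
    k=(np.abs(l)<.0135);c0=qq[k].mean(0);w=np.linalg.svd(qq[k]-c0,full_matrices=False)[2][0];w*=np.sign(w[0])
n=np.array([-w[1],w[0]]);s=(qq-c0)@w;l=(qq-c0)@n
print(len(qq),'yaw hookpart',np.degrees(np.arctan2(w[1],w[0])),'near end',c0+w*s.min(),'lat range',np.percentile(l,[2,98]))
ql=q[u<265];print(len(ql),'tail part mean',ql.mean(0),'lat from hook line',((ql-c0)@n).mean())
tcp=np.array([.6344,-.0468]);print('tcp lat',(tcp-c0)@n,'tcp-hook along',(tcp-c0)@w-s.min()-.02)
hook=c0+w*(s.min()+.02);print('hook',hook);bl=np.array([.4879,-.2004]);print('blue rel hook along',(bl-hook)@w,'lat',(bl-hook)@n)
```

```text
318 yaw hookpart 45.63542073750209 near end [ 0.47045029 -0.21971614] lat range [-0.01814001  0.01797569]
201 tail part mean [0.71847599 0.0446372 ] lat from hook line 0.007526715082262048
tcp lat 0.0036982061723224943 tcp-hook along 0.21825578731715226
hook [ 0.48443472 -0.20541804]
blue rel hook along 0.00601041512524322 lat 0.0010313760093774774
```

arm_command(
  series=[
    {"dp":[0,0,-0.01],"angular":[0.001,0,0],"gripper":10},
    {"dp":[0.03,0,0],"angular":[0.001,0,0],"gripper":10},
    {"dp":[0.07,0,0],"angular":[0,0,0],"gripper":10},
    {"dp":[0.08,0,0],"angular":[0,0,0],"gripper":10},
    {"dp":[0.08,0,0],"angular":[0,0,0],"gripper":10},
    {"dp":[0.05,0,0],"angular":[0,0,0],"gripper":10},
    {"dp":[0.03,0,0],"angular":[0,0,0],"gripper":10},
    {"dp":[0.01,0,0],"angular":[0,0,0],"gripper":10},
  ],
)

```text
clock: 25.55
position: [0.633, -0.0476, 0.0672]
ee_rot: [0.649, -0.278, 0.65, 0.281]
contact_force: [0.8, 0.4, -2.8]
width: 0.0243
```

```bash
python3 -c "
from al import *
blue()
plan([.6342,-.047,.066],46.4,n=1)"
```

```text
clock 25.55 along 0.2107 lat 0.0005 F along 0.8 lat -0.3 z -2.8  z 0.0672 w 0.0243 M [0.01 0.05 0.08]
clock 25.55 pos [ 0.633  -0.0476  0.0672] yaw 46.58 tilt 0.31 F [ 0.8  0.4 -2.8] w 0.0243
{"dp":[0.01, -0.004, 0.011],"angular":[0.002, 0.0002, -0.0034]}
end [ 0.6342 -0.047   0.066 ]
```

Free descent, pegs in. Settle onto the frame and pull.

arm_command(
  series=[
    {"dp":[0.012,0,0],"angular":[0,0,0],"gripper":10},
    {"dp":[0.008,0,0],"angular":[0,0,0],"gripper":10},
    {"dp":[0.003,0,0],"angular":[0,0,0],"gripper":10},
    {"dp":[0,0,0.015],"angular":[0,0,0],"gripper":10},
    {"dp":[0,0,0.02],"angular":[0,0,0],"gripper":10},
    {"dp":[0,0,0.02],"angular":[0,0,0],"gripper":10},
    {"dp":[0,0,0.02],"angular":[0,0,0],"gripper":10},
    {"dp":[0,0,0.02],"angular":[0,0,0],"gripper":10},
  ],
)

```text
clock: 26.55
position: [0.6404, -0.0402, 0.0651]
ee_rot: [0.648, -0.279, 0.651, 0.281]
contact_force: [-4.2, -3.7, -1.4]
width: 0.0244
```

```bash
python3 -c "
from al import *
blue()
plan([.6342,-.047,.066],46.4,n=1)"
```

```text
clock 26.55 along 0.2212 lat 0.0003 F along -5.6 lat 0.5 z -1.4  z 0.0651 w 0.0244 M [-0.65  0.52  0.01]
clock 26.55 pos [ 0.6404 -0.0402  0.0651] yaw 46.63 tilt 0.31 F [-4.2 -3.7 -1.4] w 0.0244
{"dp":[-0.007, -0.002, -0.077],"angular":[0.0025, -0.0018, -0.003]}
end [ 0.6342 -0.047   0.066 ]
```

arm_command(
  series=[
    {"dp":[0,0,0.02],"angular":[0,-0.001,0],"gripper":10},
    {"dp":[0,0,0.02],"angular":[0,-0.001,0],"gripper":10},
    {"dp":[0,0,0.02],"angular":[0,-0.001,0],"gripper":10},
    {"dp":[0,0,0.02],"angular":[0,-0.001,0],"gripper":10},
    {"dp":[0,0,0.02],"angular":[0,-0.001,0],"gripper":10},
    {"dp":[0,0,0.02],"angular":[0,-0.001,0],"gripper":10},
    {"dp":[0,0,0.02],"angular":[0,-0.001,0],"gripper":10},
    {"dp":[0,0,0.02],"angular":[0,-0.001,0],"gripper":10},
  ],
)

```text
clock: 27.55
position: [0.648, -0.0321, 0.0651]
ee_rot: [0.646, -0.279, 0.652, 0.282]
contact_force: [-5.9, -6.4, -0.5]
width: 0.0242
```

```bash
python3 -c "
from al import *
blue()
plan([.6342,-.047,.066],46.4,n=1)"
```

```text
clock 27.55 along 0.2323 lat 0.0003 F along -8.7 lat -0.2 z -0.5  z 0.0651 w 0.0242 M [-0.95  0.66 -0.05]
clock 27.55 pos [ 0.648  -0.0321  0.0651] yaw 46.68 tilt 0.51 F [-5.9 -6.4 -0.5] w 0.0242
{"dp":[-0.007, -0.001, -0.169],"angular":[0.0031, -0.0036, -0.0044]}
end [ 0.6342 -0.047   0.066 ]
```

Contact near 232.3 mm. Press firmly and hold.

arm_command(
  series=[
    {"dp":[0,0,0.025],"angular":[0,-0.002,0],"gripper":10},
    {"dp":[0,0,0.03],"angular":[0,-0.003,0],"gripper":10},
    {"dp":[0,0,0.035],"angular":[0,-0.003,0],"gripper":10},
    {"dp":[0,0,0.04],"angular":[0,-0.004,0],"gripper":10},
    {"dp":[0,0,0.045],"angular":[0,-0.004,0],"gripper":10},
    {"dp":[0,0,0.045],"angular":[0,-0.004,0],"gripper":10},
    {"dp":[0,0,0.045],"angular":[0,-0.004,0],"gripper":10},
    {"dp":[0,0,0.045],"angular":[0,-0.004,0],"gripper":10},
  ],
)

```text
clock: 28.55
position: [0.6489, -0.0315, 0.0651]
ee_rot: [0.637, -0.281, 0.66, 0.283]
contact_force: [-9.2, -11.0, 2.4]
width: 0.0242
```

```bash
python3 -c "
from al import *
blue()
plan(get_state()['position'],46.5,n=1)"
```

```text
clock 28.55 along 0.2333 lat 0.0001 F along -14.3 lat -0.9 z 2.4  z 0.0651 w 0.0242 M [-1.86  1.36 -0.23]
clock 28.55 pos [ 0.6489 -0.0315  0.0651] yaw 46.97 tilt 1.82 F [ -9.2 -11.    2.4] w 0.0242
{"dp":[0.0, 0.0, 0.0],"angular":[0.0051, -0.0179, -0.0094]}
end [ 0.6489 -0.0315  0.0651]
```

arm_command(
  series=[
    {"dp":[0,0,0.045],"angular":[0,-0.004,0],"gripper":10},
    {"dp":[0,0,0.045],"angular":[0,-0.004,0],"gripper":10},
    {"dp":[0,0,0.045],"angular":[0,-0.004,0],"gripper":10},
    {"dp":[0,0,0.045],"angular":[0,-0.004,0],"gripper":10},
    {"dp":[0,0,0.045],"angular":[0,-0.004,0],"gripper":10},
    {"dp":[0,0,0.045],"angular":[0,-0.004,0],"gripper":10},
    {"dp":[0,0,0.045],"angular":[0,-0.004,0],"gripper":10},
    {"dp":[0,0,0.045],"angular":[0,-0.004,0],"gripper":10},
  ],
)

```text
clock: 29.55
position: [0.6499, -0.0311, 0.0656]
ee_rot: [0.627, -0.282, 0.67, 0.282]
contact_force: [-8.8, -9.7, 2.4]
width: 0.0246
```

```bash
python3 -c "
from al import *
blue()
plan(get_state()['position'],46.5,n=1)
t=grab('top','top6');S=grab('side','side6')
a=S['image'][110:240,215:345];b=t['image'][110:240,240:340]
cv2.imwrite('pics/c6.png',np.hstack([cv2.resize(x,None,fx=3.45,fy=4,interpolation=cv2.INTER_CUBIC) for x in(a,b)])[:,:800])
"
```

```text
clock 29.55 along 0.2343 lat -0.0004 F along -13.1 lat -0.3 z 2.4  z 0.0656 w 0.0246 M [-1.87  1.42 -0.18]
clock 29.55 pos [ 0.6499 -0.0311  0.0656] yaw 47.05 tilt 3.47 F [-8.8 -9.7  2.4] w 0.0246
{"dp":[0.0, 0.0, 0.0],"angular":[0.0057, -0.0353, -0.0153]}
end [ 0.6499 -0.0311  0.0656]
```

View pics/c6.png

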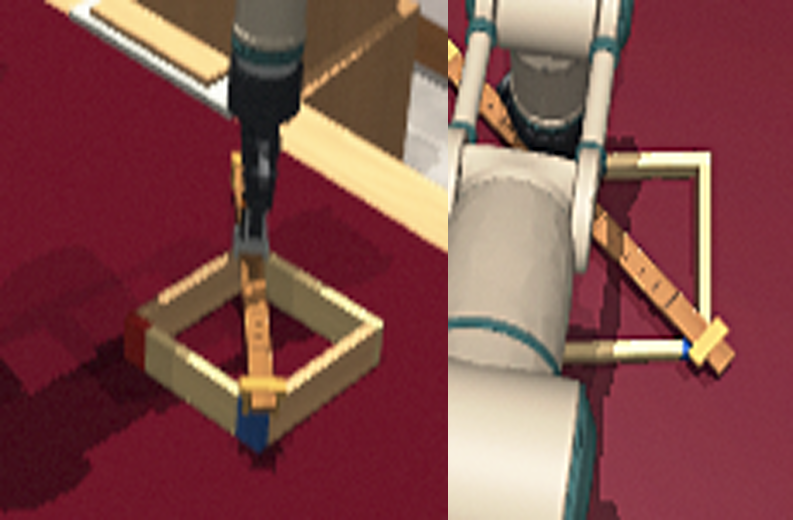

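The picture shows the hook home on the blue corner (side crop 262,385) and the rider at the far-left corner. Readings: about 241 mm (red) against 233 mm (blue), so red is longer. Back off 8 mm, lift and return to red.

arm_command(
  series=[
    {"dp":[0,0,0],"angular":[0,-0.007,-0.003],"gripper":10},
    {"dp":[0,0,-0.01],"angular":[0,-0.007,-0.003],"gripper":10},
    {"dp":[0,0,-0.02],"angular":[0,-0.006,-0.003],"gripper":10},
    {"dp":[0,0,-0.025],"angular":[0,-0.005,-0.003],"gripper":10},
    {"dp":[0,0,-0.02],"angular":[0,-0.003,-0.002],"gripper":10},
    {"dp":[0,0,-0.01],"angular":[0,-0.001,0],"gripper":10},
    {"dp":[0,0,0],"angular":[0,0,0],"gripper":10},
    {"dp":[0,0,0],"angular":[0,0,0],"gripper":10},
  ],
)

```text
clock: 30.65
position: [0.6443, -0.0376, 0.0662]
ee_rot: [0.648, -0.282, 0.649, 0.281]
contact_force: [-0.3, 0.2, -3.3]
width: 0.0244
```

```bash
python3 -c "
from al import *
blue()
plan(get_state()['position'],46.5,n=1)"
```

```text
clock 30.65 along 0.2258 lat -0.0009 F along -0.1 lat 0.4 z -3.3  z 0.0662 w 0.0244 M [ 0.02 -0.02 -0.04]
clock 30.65 pos [ 0.6443 -0.0376  0.0662] yaw 46.93 tilt 0.14 F [-0.3  0.2 -3.3] w 0.0244
{"dp":[0.0, 0.0, 0.0],"angular":[0.0048, -0.0015, 0.0]}
end [ 0.6443 -0.0376  0.0662]
```

arm_command(
  series=[
    {"dp":[-0.03,0,0],"angular":[0,0,0],"gripper":10},
    {"dp":[-0.08,0,0],"angular":[0,0,0],"gripper":10},
    {"dp":[-0.12,0,0],"angular":[0,0,0],"gripper":10},
    {"dp":[-0.14,0,0],"angular":[0,0,0],"gripper":10},
    {"dp":[-0.12,0,0],"angular":[0,0,0],"gripper":10},
    {"dp":[-0.06,0,0],"angular":[0.02,0,0],"gripper":10},
    {"dp":[0,-0.02,0.02],"angular":[0.05,0,0],"gripper":10},
    {"dp":[0,-0.05,0.03],"angular":[0.07,0,0],"gripper":10},
  ],
)

```text
clock: 31.65
position: [0.6554, -0.0395, 0.1399]
ee_rot: [0.677, -0.207, 0.676, 0.205]
contact_force: [0.4, -1.1, -4.1]
width: 0.0245
```

```bash
python3 -c "
from al import *
plan([.6421,-.1728,.125],-43.1,n=12)"
```

```text
clock 31.65 pos [ 0.6554 -0.0395  0.1399] yaw 33.8 tilt 0.19 F [ 0.4 -1.1 -4.1] w 0.0245
{"dp":[0.011, -0.072, -0.059],"angular":[0.0712, 0.0001, 0.0001]}
{"dp":[0.011, -0.078, -0.051],"angular":[0.0712, 0.0001, 0.0001]}
{"dp":[0.011, -0.083, -0.042],"angular":[0.0712, 0.0001, 0.0001]}
{"dp":[0.011, -0.087, -0.032],"angular":[0.0712, 0.0001, 0.0001]}
{"dp":[0.01, -0.09, -0.022],"angular":[0.0712, 0.0001, 0.0001]}
{"dp":[0.01, -0.092, -0.012],"angular":[0.0712, 0.0001, 0.0001]}
{"dp":[0.01, -0.093, -0.002],"angular":[0.0712, 0.0001, 0.0001]}
{"dp":[0.01, -0.093, 0.009],"angular":[0.0712, 0.0001, 0.0001]}
{"dp":[0.01, -0.091, 0.019],"angular":[0.0712, 0.0001, 0.0001]}
{"dp":[0.01, -0.088, 0.029],"angular":[0.0712, 0.0001, 0.0001]}
{"dp":[0.01, -0.085, 0.039],"angular":[0.0712, 0.0001, 0.0001]}
{"dp":[0.01, -0.08, 0.048],"angular":[0.0712, 0.0001, 0.0001]}
end [ 0.6421 -0.1728  0.125 ]
```

arm_command(
  series=[
    {"dp":[0,-0.072,-0.06],"angular":[0.071,0,0],"gripper":10},
    {"dp":[0,-0.078,-0.05],"angular":[0.071,0,0],"gripper":10},
    {"dp":[0,-0.083,-0.042],"angular":[0.071,0,0],"gripper":10},
    {"dp":[0,-0.087,-0.032],"angular":[0.071,0,0],"gripper":10},
    {"dp":[0,-0.09,-0.022],"angular":[0.071,0,0],"gripper":10},
    {"dp":[0,-0.092,-0.012],"angular":[0.071,0,0],"gripper":10},
    {"dp":[0,-0.093,-0.002],"angular":[0.071,0,0],"gripper":10},
    {"dp":[0,-0.093,0.009],"angular":[0.071,0,0],"gripper":10},
  ],
)

```text
clock: 32.65
position: [0.6443, -0.1297, 0.1412]
ee_rot: [0.697, 0.119, 0.697, -0.12]
contact_force: [-0.5, -0.3, -2.7]
width: 0.0245
```

```bash
python3 -c "
from al import *
plan([.6421,-.1728,.12],-43.1,n=5)"
```

```text
clock 32.65 pos [ 0.6443 -0.1297  0.1412] yaw -19.49 tilt 0.08 F [-0.5 -0.3 -2.7] w 0.0245
{"dp":[0.035, -0.069, 0.021],"angular":[0.0525, 0.0001, 0.0001]}
{"dp":[0.035, -0.067, 0.026],"angular":[0.0525, 0.0001, 0.0001]}
{"dp":[0.035, -0.065, 0.032],"angular":[0.0525, 0.0001, 0.0001]}
{"dp":[0.035, -0.062, 0.037],"angular":[0.0525, 0.0001, 0.0001]}
{"dp":[0.035, -0.058, 0.042],"angular":[0.0525, 0.0001, 0.0001]}
end [ 0.6421 -0.1728  0.12  ]
```

arm_command(
  series=[
    {"dp":[0.03,-0.069,0.02],"angular":[0.06,0,0],"gripper":10},
    {"dp":[0.03,-0.067,0.026],"angular":[0.055,0,0],"gripper":10},
    {"dp":[0.03,-0.06,0.032],"angular":[0.05,0,0],"gripper":10},
    {"dp":[0.03,-0.045,0.035],"angular":[0.04,0,0],"gripper":10},
    {"dp":[0.03,-0.025,0.03],"angular":[0.03,0,0],"gripper":10},
    {"dp":[0.01,-0.01,0.01],"angular":[0.01,0,0],"gripper":10},
    {"dp":[0,0,0],"angular":[0,0,0],"gripper":10},
    {"dp":[0,0,0],"angular":[0,0,0],"gripper":10},
  ],
)

```text
clock: 33.65
position: [0.643, -0.1702, 0.1226]
ee_rot: [0.658, 0.257, 0.659, -0.258]
contact_force: [1.0, 0.1, -3.1]
width: 0.0246
```

```bash
python3 -c "
from al import *
plan([.6421,-.1728,.113],-43.1,n=5)"
```

```text
clock 33.65 pos [ 0.643  -0.1702  0.1226] yaw -42.75 tilt 0.11 F [ 1.   0.1 -3.1] w 0.0246
{"dp":[0.016, -0.004, 0.002],"angular":[0.0008, -0.0001, 0.0002]}
{"dp":[0.016, -0.004, 0.002],"angular":[0.0008, -0.0001, 0.0002]}
{"dp":[0.016, -0.004, 0.002],"angular":[0.0008, -0.0001, 0.0002]}
{"dp":[0.016, -0.004, 0.002],"angular":[0.0008, -0.0001, 0.0002]}
{"dp":[0.016, -0.004, 0.002],"angular":[0.0008, -0.0001, 0.0002]}
end [ 0.6421 -0.1728  0.113 ]
```

Fine adjust, then check the side-view fit as before.

arm_command(
  series=[
    {"dp":[0.015,-0.006,0.002],"angular":[0.001,0,0],"gripper":10},
    {"dp":[0.016,-0.005,0.002],"angular":[0.001,0,0],"gripper":10},
    {"dp":[0.016,-0.005,0.002],"angular":[0.001,0,0],"gripper":10},
    {"dp":[0.016,-0.004,0.002],"angular":[0.001,0,0],"gripper":10},
    {"dp":[0.01,0,0],"angular":[0,0,0],"gripper":10},
    {"dp":[0,0,0],"angular":[0,0,0],"gripper":10},
    {"dp":[0,0,0],"angular":[0,0,0],"gripper":10},
    {"dp":[0,0,0],"angular":[0,0,0],"gripper":10},
  ],
)

```text
clock: 34.65
position: [0.642, -0.1722, 0.1135]
ee_rot: [0.657, 0.259, 0.658, -0.26]
contact_force: [-1.0, -1.1, -3.0]
width: 0.0245
```

Run:
```python
from al import *
plan([.6421,-.1728,.113],-43.1,n=1)
S=grab('side','side7')
Q=cloud(S);m=(Q[...,2]>.092)&(Q[...,2]<.115)&(Q[...,0]>.4)&(Q[...,0]<.82)&(Q[...,1]<.06)&(Q[...,1]>-.35)&(S['image'][...,2]>S['image'][...,0]*1.4)
q=Q[m];c0=np.median(q[:,:2],0);w=np.linalg.svd(q[:,:2]-c0,full_matrices=False)[2][0];w*=np.sign(w[0]);t=(q[:,:2]-c0)@w;n=np.array([-w[1],w[0]])
tcp=get_state()['position'][:2]
print(m.sum(),np.degrees(np.arctan2(w[1],w[0])),c0+w*t.min(),c0+w*t.max(),np.ptp(t),'tcp lat',(tcp-c0)@n)
hook=c0+w*(t.min()+.02);r=np.array([.473,-.0152]);print('hook',hook,'red(side) rel: along',(r-hook)@w,'lat',(r-hook)@n)
```

```text
clock 34.65 pos [ 0.642  -0.1722  0.1135] yaw -43.08 tilt 0.1 F [-1.  -1.1 -3. ] w 0.0245
{"dp":[0.004, -0.003, 0.004],"angular":[0.0002, -0.0004, 0.0011]}
end [ 0.6421 -0.1728  0.113 ]
649 -43.00500558673146 [ 0.45380924 -0.00281108] [ 0.76055055 -0.28890209] 0.41944999083023893 tcp lat 0.004485977429980437
hook [ 0.46843513 -0.01645233] red(side) rel: along 0.0024840995485311775 lat 0.0040293477434588
```

arm_command(
  series=[
    {"dp":[0,0.005,-0.008],"angular":[0.002,0,0],"gripper":10},
    {"dp":[0,0.006,-0.01],"angular":[0.002,0,0],"gripper":10},
    {"dp":[0,0.005,-0.01],"angular":[0.002,0,0],"gripper":10},
    {"dp":[0,0.003,-0.006],"angular":[0.001,0,0],"gripper":10},
    {"dp":[0,0,0],"angular":[0,0,0],"gripper":10},
    {"dp":[0,0,0],"angular":[0,0,0],"gripper":10},
    {"dp":[0,0,0],"angular":[0,0,0],"gripper":10},
    {"dp":[0,0,0],"angular":[0,0,0],"gripper":10},
  ],
)

```text
clock: 35.7
position: [0.6406, -0.1674, 0.1137]
ee_rot: [0.656, 0.263, 0.656, -0.264]
contact_force: [-1.1, 0.0, -3.2]
width: 0.0247
```

Run:
```python
from al import *
red(); plan([.6421,-.1728,.113],-43.5,n=1)
def fit(S,zlo):
    Q=cloud(S);m=(Q[...,2]>zlo)&(Q[...,2]<zlo+.023)&(Q[...,0]>.4)&(Q[...,0]<.82)&(Q[...,1]<.06)&(Q[...,1]>-.35)&(S['image'][...,2]>S['image'][...,0]*1.4)
    q=Q[m];c0=np.median(q[:,:2],0);w=np.linalg.svd(q[:,:2]-c0,full_matrices=False)[2][0];w*=np.sign(w[0]);t=(q[:,:2]-c0)@w;n=np.array([-w[1],w[0]])
    hook=c0+w*(t.min()+.02);r=np.array([.473,-.0152]);print(np.degrees(np.arctan2(w[1],w[0])),np.ptp(t),'hook',hook,'red rel: along',(r-hook)@w,'lat',(r-hook)@n)
fit(load('side2'),.092); fit(grab('side','side8'),.092)
a,b=load('side2')['image'],load('side8')['image']
cv2.imwrite('pics/c8.png',np.hstack([cv2.resize(x[150:220,225:305],(400,350),interpolation=cv2.INTER_CUBIC) for x in(a,b)]))
```

```text
clock 35.70 along 0.2201 lat 0.0016 F along -0.8 lat -0.7 z -3.2  z 0.1137 w 0.0247 M [ 0.   -0.03  0.01]
clock 35.7 pos [ 0.6406 -0.1674  0.1137] yaw -43.75 tilt 0.09 F [-1.1  0.  -3.2] w 0.0247
{"dp":[0.005, -0.024, 0.04],"angular":[-0.0028, -0.0002, 0.001]}
end [ 0.6421 -0.1728  0.113 ]
-43.61521170991368 0.4216034054613487 hook [ 0.4693399  -0.00586599] red rel: along 0.009088577095513578 lat -0.004232938298450505
-44.00562560369113 0.4211052780689576 hook [ 0.46958452 -0.00504085] red rel: along 0.00951451461968596 lat -0.004934351702667252
```

View pics/c8.png

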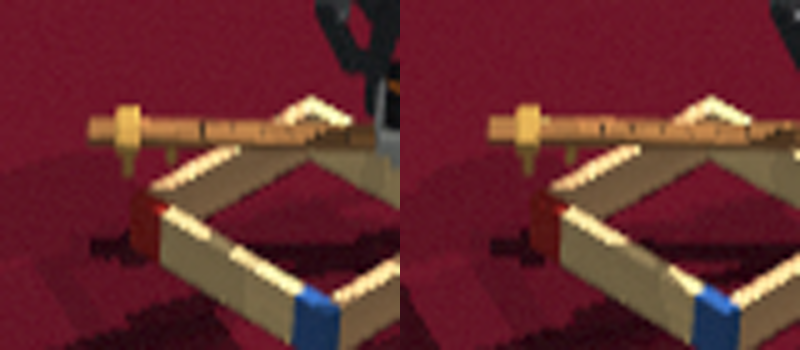

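The two crops (first approach left, now right) are nearly identical, so I repeat the same right shift and descent.

arm_command(
  series=[
    {"dp":[0,-0.016,0],"angular":[-0.002,0,0],"gripper":10},
    {"dp":[0.03,-0.01,0],"angular":[-0.002,0,0],"gripper":10},
    {"dp":[0.07,0,0],"angular":[0,0,0],"gripper":10},
    {"dp":[0.08,0,0],"angular":[0,0,0],"gripper":10},
    {"dp":[0.08,0,0],"angular":[0,0,0],"gripper":10},
    {"dp":[0.05,0,0],"angular":[0,0,0],"gripper":10},
    {"dp":[0.03,0,0],"angular":[0,0,0],"gripper":10},
    {"dp":[0.01,0,0],"angular":[0,0,0],"gripper":10},
  ],
)

```text
clock: 36.75
position: [0.6377, -0.1697, 0.0676]
ee_rot: [0.656, 0.261, 0.658, -0.262]
contact_force: [-0.1, 0.4, -2.7]
width: 0.0246
```

```bash
python3 -c "
from al import *
red();plan([.6342,-.047,.066],-43.5,n=1)"
```

```text
clock 36.75 along 0.2196 lat -0.0021 F along -0.4 lat 0.2 z -2.7  z 0.0676 w 0.0246 M [ 0.02 -0.05  0.06]
clock 36.75 pos [ 0.6377 -0.1697  0.0676] yaw -43.37 tilt 0.18 F [-0.1  0.4 -2.7] w 0.0246
{"dp":[0.005, 0.295, -0.295],"angular":[0.0014, -0.0013, 0.0015]}
end [ 0.6363 -0.1197  0.067 ]
```

arm_command(
  series=[
    {"dp":[0.014,0,0],"angular":[0,0,0],"gripper":10},
    {"dp":[0.01,0,0],"angular":[0,0,0],"gripper":10},
    {"dp":[0.004,0,0],"angular":[0,0,0],"gripper":10},
    {"dp":[0,0,0.015],"angular":[0,-0.001,0],"gripper":10},
    {"dp":[0,0,0.025],"angular":[0,-0.001,0],"gripper":10},
    {"dp":[0,0,0.025],"angular":[0,-0.001,0],"gripper":10},
    {"dp":[0,0,0.025],"angular":[0,-0.001,0],"gripper":10},
    {"dp":[0,0,0.025],"angular":[0,-0.001,0],"gripper":10},
  ],
)

```text
clock: 37.75
position: [0.6468, -0.178, 0.0651]
ee_rot: [0.657, 0.261, 0.657, -0.262]
contact_force: [-2.9, 4.7, 1.6]
width: 0.0243
```

```bash
python3 -c "
from al import *
red();plan([.6342,-.047,.066],-43.5,n=1)"
```

```text
clock 37.75 along 0.2319 lat -0.0019 F along -5.3 lat 1.3 z 1.6  z 0.0651 w 0.0243 M [ 0.97  0.78 -0.03]
clock 37.75 pos [ 0.6468 -0.178   0.0651] yaw -43.41 tilt 0.14 F [-2.9  4.7  1.6] w 0.0243
{"dp":[-0.004, 0.274, -0.314],"angular":[0.001, 0.001, 0.0012]}
end [ 0.642  -0.1283  0.0654]
```

arm_command(
  series=[
    {"dp":[0,0,0.02],"angular":[0,0,0],"gripper":10},
    {"dp":[0,0,0.02],"angular":[0,0,0],"gripper":10},
    {"dp":[0,0,0.02],"angular":[0,0,0],"gripper":10},
    {"dp":[0,0,0.02],"angular":[0,0,0],"gripper":10},
    {"dp":[0,0,0.02],"angular":[0,-0.001,0],"gripper":10},
    {"dp":[0,0,0.025],"angular":[0,-0.002,0],"gripper":10},
    {"dp":[0,0,0.03],"angular":[0,-0.003,0],"gripper":10},
    {"dp":[0,0,0.035],"angular":[0,-0.003,0],"gripper":10},
  ],
)

```text
clock: 38.75
position: [0.6533, -0.1841, 0.0649]
ee_rot: [0.652, 0.261, 0.662, -0.262]
contact_force: [-8.9, 8.6, 5.3]
width: 0.0242
```

```bash
python3 -c "
from al import *
red();plan([.6342,-.047,.066],-43.5,n=1)"
```

```text
clock 38.75 along 0.2409 lat -0.0018 F along -12.3 lat 0.1 z 5.3  z 0.0649 w 0.0242 M [1.15 1.11 0.01]
clock 38.75 pos [ 0.6533 -0.1841  0.0649] yaw -43.39 tilt 0.74 F [-8.9  8.6  5.3] w 0.0242
{"dp":[-0.001, 0.26, -0.325],"angular":[0.0012, -0.0075, 0.0033]}
end [ 0.6464 -0.1346  0.0653]
```

arm_command(
  series=[
    {"dp":[0,0,0.04],"angular":[0,-0.004,0],"gripper":10},
    {"dp":[0,0,0.04],"angular":[0,-0.004,0],"gripper":10},
    {"dp":[0,0,0.04],"angular":[0,-0.004,0],"gripper":10},
    {"dp":[0,0,0.04],"angular":[0,-0.004,0],"gripper":10},
    {"dp":[0,0,0.04],"angular":[0,-0.004,0],"gripper":10},
    {"dp":[0,0,0.025],"angular":[0,-0.002,0],"gripper":10},
    {"dp":[0,0,0.01],"angular":[0,0,0],"gripper":10},
    {"dp":[0,0,0.005],"angular":[0,0,0],"gripper":10},
  ],
)

```text
clock: 39.75
position: [0.6538, -0.1844, 0.0654]
ee_rot: [0.645, 0.261, 0.669, -0.261]
contact_force: [-2.6, 2.6, 0.7]
width: 0.0241
```

```bash
python3 -c "
from al import *
red();plan([.6342,-.047,.066],-43.5,n=1)"
```

```text
clock 39.75 along 0.2414 lat -0.0017 F along -3.7 lat 0.1 z 0.7  z 0.0654 w 0.0241 M [ 0.4   0.46 -0.03]
clock 39.75 pos [ 0.6538 -0.1844  0.0654] yaw -43.35 tilt 1.9 F [-2.6  2.6  0.7] w 0.0241
{"dp":[0.005, 0.26, -0.326],"angular":[0.0018, -0.0199, 0.0072]}
end [ 0.6467 -0.1349  0.0656]
```

arm_command(
  series=[
    {"dp":[0,0,0],"angular":[0,0,0],"gripper":24},
    {"dp":[0,0,0],"angular":[0,0,0],"gripper":30},
    {"dp":[0,0,0],"angular":[0,0,0],"gripper":40},
    {"dp":[0,0,0],"angular":[0,0,0],"gripper":60},
    {"dp":[0,0,0],"angular":[0,0,0],"gripper":60},
    {"dp":[0,0,0],"angular":[0,0,0],"gripper":60},
    {"dp":[0,0,0],"angular":[0,0,0],"gripper":60},
    {"dp":[0,0,0],"angular":[0,0,0],"gripper":60},
  ],
)

```text
clock: 40.75
position: [0.6589, -0.1884, 0.067]
ee_rot: [0.65, 0.261, 0.664, -0.262]
contact_force: [0.6, -0.3, 0.6]
width: 0.0601
```

```bash
python3 -c "
from al import *
red()"
```

```text
clock 40.75 along 0.2479 lat -0.0011 F along 0.7 lat 0.2 z 0.6  z 0.0670 w 0.0601 M [-0.01 -0.02 -0.03]
```

arm_command(
  series=[
    {"dp":[-0.05,0,0],"angular":[0,0,0],"gripper":60},
    {"dp":[-0.1,0,0],"angular":[0,0,0],"gripper":60},
    {"dp":[-0.15,0,0],"angular":[0,0,0],"gripper":60},
    {"dp":[-0.25,0,0],"angular":[0,0,0],"gripper":60},
    {"dp":[-0.3,0,0],"angular":[0,0,0],"gripper":60},
    {"dp":[-0.3,0,0],"angular":[0,0,0],"gripper":60},
    {"dp":[-0.2,-0.1,-0.2],"angular":[0,0,0],"gripper":60},
    {"dp":[0,-0.3,-0.3],"angular":[0,0,0],"gripper":60},
  ],
)

```text
clock: 41.75
position: [0.5879, -0.1836, 0.241]
ee_rot: [0.653, 0.26, 0.662, -0.261]
contact_force: [0.1, -0.2, -0.2]
width: 0.0602
```

```bash
python3 -c "
from al import *
red();plan([.3,-.42,.3],-43.5,n=8)"
```

```text
clock 41.75 along 0.1932 lat -0.0465 F along 0.2 lat -0.1 z -0.2  z 0.2410 w 0.0602 M [-0.02  0.07  0.03]
clock 41.75 pos [ 0.5879 -0.1836  0.241 ] yaw -43.24 tilt 0.71 F [ 0.1 -0.2 -0.2] w 0.0602
{"dp":[-0.059, -0.385, -0.05],"angular":[0.0004, -0.0009, 0.0005]}
{"dp":[-0.059, -0.385, -0.05],"angular":[0.0004, -0.0009, 0.0005]}
{"dp":[-0.059, -0.385, -0.05],"angular":[0.0004, -0.0009, 0.0005]}
{"dp":[-0.06, -0.385, -0.05],"angular":[0.0004, -0.0009, 0.0005]}
{"dp":[-0.06, -0.385, -0.049],"angular":[0.0004, -0.0009, 0.0005]}
{"dp":[-0.06, -0.385, -0.049],"angular":[0.0004, -0.0009, 0.0005]}
{"dp":[-0.061, -0.385, -0.049],"angular":[0.0004, -0.0009, 0.0005]}
{"dp":[-0.061, -0.385, -0.048],"angular":[0.0004, -0.0009, 0.0005]}
end [ 0.3  -0.42  0.3 ]
```

arm_command(
  series=[
    {"dp":[-0.06,-0.3,-0.05],"angular":[0,0,0],"gripper":60},
    {"dp":[-0.06,-0.38,-0.05],"angular":[0,0,0],"gripper":60},
    {"dp":[-0.06,-0.38,-0.05],"angular":[0,0,0],"gripper":60},
    {"dp":[-0.06,-0.38,-0.05],"angular":[0,0,0],"gripper":60},
    {"dp":[-0.06,-0.38,-0.05],"angular":[0,0,0],"gripper":60},
    {"dp":[-0.06,-0.38,-0.05],"angular":[0,0,0],"gripper":60},
    {"dp":[-0.03,-0.2,-0.02],"angular":[0,0,0],"gripper":60},
    {"dp":[0,0,0],"angular":[0,0,0],"gripper":60},
  ],
)

```text
clock: 42.75
position: [0.3535, -0.3719, 0.3021]
ee_rot: [0.658, 0.257, 0.657, -0.263]
contact_force: [0.8, 0.3, 0.3]
width: 0.06
```

Run:
```python
from al import *
print(get_state()['position'],get_state()['qd'].round(3))
t=grab('top','top9');S=grab('side','side9')
a=S['image'][110:240,225:385];b=t['image'][100:230,235:365]
cv2.imwrite('pics/c9.png',np.hstack([cv2.resize(a,(440,358),interpolation=cv2.INTER_CUBIC),cv2.resize(b,(358,358),interpolation=cv2.INTER_CUBIC)]))
Q=cloud(t);im=t['image'].astype(int)
m=(Q[...,2]>.048)&(Q[...,2]<.062)&(Q[...,0]>.42)&(Q[...,0]<.82)&(Q[...,1]<.06)&(Q[...,1]>-.36)&(im[...,2]>im[...,0]*1.5)
q=Q[m];c0=q[:,:2].mean(0);w=np.linalg.svd(q[:,:2]-c0,full_matrices=False)[2][0];w*=np.sign(w[0]);n=np.array([-w[1],w[0]]);s=(q[:,:2]-c0)@w;l=(q[:,:2]-c0)@n
near=c0+w*s.min();hook=near+.02*w;red_=np.array([.4802,-.0166]);ro=np.array([.6594,-.1875])
print(len(s),'yaw',np.degrees(np.arctan2(w[1],w[0])),'len',np.ptp(s),'slope',np.polyfit(s,q[:,2],1),'red rel hook',(red_-hook)@w,(red_-hook)@n)
K=(Q[...,2]>.095)&(Q[...,2]<.12)&(np.abs(Q[...,0]-.654)<.03)&(np.abs(Q[...,1]+.184)<.03);k=Q[K].mean(0);print('knob top',K.sum(),k,'from hook',(k[:2]-hook)@w,'from red',(k[:2]-red_)@w,'dist to ropp',np.linalg.norm(k[:2]-ro))
t0=load('top0')['image'];d=np.abs(im-t0.astype(int)).max(2)
for nm,(u0,u1,v0,v1) in dict(wine=(92,150,120,170),jar=(375,408,140,172),mallet=(360,395,207,250)).items(): print(nm,(d[v0:v1,u0:u1]>40).sum())
```

```text
[ 0.35353772 -0.37194368  0.30214225] [ 0.006 -0.012  0.001  0.024  0.007 -0.002]
716 yaw -43.59520649021083 len 0.4239687610231509 slope [0.00026019 0.05408149] red rel hook -0.0001203699603213902 -0.000465090751736152
knob top 47 [ 0.65458057 -0.18279852  0.10750098] from hook 0.24077487107654155 from red 0.24089524103686294 dist to ropp 0.006732815934760241
wine 0
jar 0
mallet 852
```

View pics/c9.png

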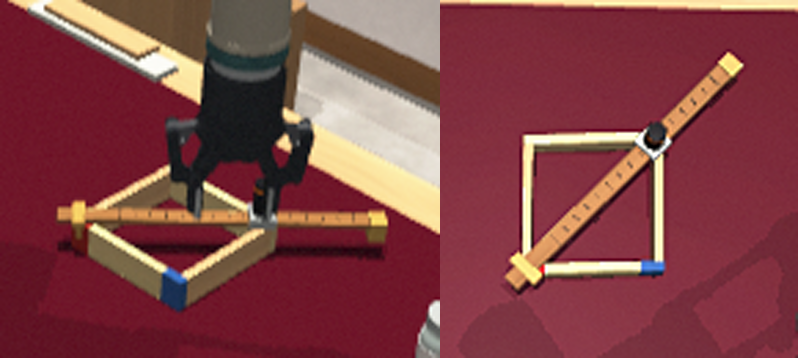

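The pictures show the rule flat on the red diagonal, with the hook on the red corner and the rider at the far-right corner. The fit puts the hook within 0.5 mm of home and the pin 6.7 mm from the corner edge, against 5.7 mm when snug. Handing in.

```bash
python3 -c "
from rig import *
print(sign_off())"
```

```text
the job is handed in; nothing more can be done
None
```

The frame is out of square, with the red diagonal longer, so I left the rule lying on the red diagonal and handed the job in at about 43 s.

| Corner | Pin axis from corner when seated | Reading | Force along the rule |
|---|---|---|---|
| Red | about 241 mm | about 41 mm | about 17 N |
| Blue | about 233 mm | about 33 mm | about 14 N |

The forces include the rider's 5 N of friction. The 8 mm difference is well over the 3 mm limit. The first camera fit put the difference at 9 to 12 mm, with the same corner longer. I then went back to red, seated the pin again at about 241 mm, let go and moved the arm clear.

**Last checks:**
- **Rule:** it lies flat on the frame at -43.6°, and the hook is within 0.5 mm of the red corner.
- **Pin:** 240.8 mm from the hook, and 6.7 mm from the corner edge against 5.7 mm when snug. That 1 mm is within the camera's accuracy.
- **Bystanders:** the bottle and jar are unchanged in the image. The hammer's image check failed: its region differed from the first picture. I put that down to the arm now covering it, but did not confirm it by eye; no move went near the hammer at low height.
- **Tool lean:** the tool leaned 2 to 3.5° while pressing, so the seated positions vary by about 1 mm.
- **Side camera:** it read about 5 mm off the top camera, so I used it only to compare positions.

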